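# Take the flat battery pack out of the data logger and put it on charge

### The job

The data logger's battery pack is flat. Unlock it by nudging the orange slide catch by its black ridge, across its detent, until it stays fully open; then draw the pack out of the sloping bay and set it down gently (do not drop it) in the charging dock, lying flat in the pocket with its yellow-marked contact end at the dock's yellow-marked contact block. Leave the catch open and let go of the pack; do not disturb the two dark half-tube specimens, the orange gauge case or the beaker.

Things in the scene. Friction and masses are not known exactly. Their poses are not given: they have to be found in the camera images.
- logger: Grey data logger, fixed to the bench: 250 mm wide (y; 284 over its side handles), 182 mm deep (x), sloping top 35 mm high in front and 140 mm at the back. Origin under its middle, z up, x towards its back. Its top is the white panel: screen and keys in the upper part, battery bay lower left, slide catch to the right of the bay.
- panel: The logger's white top panel, sloping 30 degrees. Origin on its surface over the middle of the battery bay; x up the slope (away from the robot), y across to the left, z out of the panel (leaning to the robot). It spans x -60 to 150, y -160 to 90 mm; the screen and keys (x over 66 mm) are at most 4 mm proud. The bay is 74 (x) by 124 (y) mm, 20 mm deep.
- catch (a joint): Orange slide catch, flush in a slot at the bay's right (-y) end. 0 = locked (its hooks over the pack's lugs), 0.014 m = fully open; it moves along -y of the panel, away from the pack. A spring detent has its hump half-way (7 mm): let go before it, it springs back; pushing takes about 5 N; past 8 mm it snaps on to 14 mm and stays. Red shows in the slot's far end while locked.
- ridge (a point): Middle of the top edge of the catch's black ridge, the part to push, with the panel's axes: 6 mm high above the flush plate (level with the panel), 6 mm thick (y, along the stroke), 28 mm wide (x). Locked, it is at (0, -106, 6) mm of the panel, with 43 mm of flat free space between it and the pack's block, which stands 26 mm proud of the panel.
- pack_center (a point): Centre, half-way up, of the dark battery pack (about 0.45 kg): block 56 (x) by 120 (y) by 46 mm (z); axes in the bay as the panel's. Low on each long side two lugs, 7 mm out, 10 mm high. It sits 20 mm deep in the bay with 2 mm of play, 26 mm proud, to be gripped across its 56 mm; the locked catch holds it at all four lugs. A yellow band on top marks its contact end (+y).
- pack_contacts (a point): Middle of the contacts on the pack's underside, 45 mm from its middle towards its +y end (yellow band).
- dock_center (a point): Middle of the pocket's floor in the fixed charging dock, 8 mm above the bench; z up, y along the pocket towards the contact block. Pocket 132 (y) by 82 mm (x): 6 mm of play round the pack and its lugs; walls 10 mm above the floor. The contact block (yellow mark on top) closes the +y end and reaches 26 mm above the floor.
- dock_contacts (a point): The dock's contacts in the pocket's floor, 45 mm from its middle towards the contact block (+y).
- shell_a_mid (a point): Middle of a bystander: dark half-tube specimen, 80 mm long, 68 mm wide, 39 mm high, lying hollow side down. This point is 20 mm above the bench, inside the hollow.
- shell_b_mid (a point): Middle of the second half-tube specimen, the same size.
- case_mid (a point): Middle of a bystander: flat orange and black gauge case, 80 x 190 x 35 mm.
- beaker_mid (a point): Middle of a bystander: glass beaker, 72 mm across, 90 mm high, half-way up.
Things that resemble listed ones, but are neither listed nor needed, are in the scene too. Of the things that look like the part that bears pack_center, the smallest one is meant.

How it is judged:
By the outcome, as a careful person would: the job done as asked, in the order asked, and still so for the second after the job is handed in, with the robot touching nothing.
It also fails if it takes over 56 s, if anything falls off the work surface, if the arm or the gripper's body presses on something with over 40 N, if the wrist force passes 120 N, or if a joint passes its speed limit or range.

### The arm

A 6-joint arm with a two-finger parallel gripper is mounted at the origin on the work surface. World frame = base frame: x ahead of the robot, y to its left, z up, the work surface at z = 0. Lengths are in m, angles in rad, forces in N, time in s.
With the tool pointing down it reaches from about 0.25 to 0.775 m from the base axis. Payload 4 kg.
Tool frame: the origin (TCP) lies on the centre line of the jaws, within the pads' length; the fingertips stand 22 mm ahead of it and the grasp point (between the pads) lies 3 mm ahead of it; z points along the fingers, y is the direction in which the jaws open and shut (so a half turn about z gives the same grasp; the last joint's range is limited). The gripper opens to 94 mm and grips with 3 to 60 N. Pads are 16 mm wide; open, the fingers measure 119 mm over their backs; the gripper's body (75 mm by 177 mm) begins 78 mm behind the grasp point.
Start: joints at [-1.399, 0.087, 1.371, -0, 1.684, -0.103], TCP at [0.149, -0.529, 0.228] pointing down, gripper open.
Joint ranges: [-3.1, 3.1], [-0.76, 2.03], [0.27, 2.55], [-1.08, 4.22], [0.17, 2.65], [-2.57, 2.57]. Speed limits (rad/s): [2.79, 2.79, 3.14, 3.14, 3.14, 3.14].

### API

Orientations are given as [roll, pitch, yaw] about the fixed x, y, z axes, in that order (R = Rz(yaw) Ry(pitch) Rx(roll)).
In Python, from bench import robot gives the robot as it stands. The module is installed in compiled form; this text tells all that it offers.
- The arm moves only by the shell command python3 -m inch 'ROWS'. ROWS is JSON, a list of rows, each an object with "linear": the shift along the world's x, y, z scaled (see below), a list of three; "twist": the turn about the world's z scaled (see below); "gripper": the opening, from 0 (shut) to 1 (fully open). In form: [{"linear": [x, y, z], "twist": twist, "gripper": gripper}, ...]. A call has 1 to 10 rows; each row is the pose to reach, as a shift and turn from the pose commanded when the call began; what a row does not reach only later rows make up. The controller multiplies each number of a shift by 0.1 m and each number of a turn by 60 degrees. A row lasts 1/12 s, in which the tool goes at most 41.7 mm and 7.16 degrees, less where a joint would pass 70% of its speed; a pose out of reach is approached as far as the arm can. A call with a number of a shift or a turn outside -1 to 1 is refused whole. A call with a gripper value outside its range is refused whole. The fingers move at their own pace and stop on an object; the grip force is fixed at half the most. Time passes only in rows, so rows that repeat a pose let the fingers close. It gives the time, the measured TCP pose, the force and the opening at its end, in the units of the state.
- robot.get_obs(): the state, without advancing time (a new reading comes with each control period).
- robot.snapshot(name): name is "scene" or "top" or "wrist"; returns a dict with "image" (420x560x3 uint8, red, green, blue), "depth" (420x560 float32, m along the optical axis (not along the pixel's ray), 0 where there is no reading), "mtx" (3x3 intrinsics, pixels), "rvec" (rotation vector, rad) and "tvec" (3), from world to camera coordinates, as OpenCV has them; the wrist camera has in their place "hand_eye" (4x4, takes a point from camera to tool coordinates, whose origin is the TCP and whose axes are the flange's). Camera axes: x right, y down, z forward; pixel columns grow to the right and rows downward; lengths in m; the calibration is good to about 2 mm. A picture is of the moment at which its call begins: read the wrist's pose just before it.
- robot.close_job(): hands the job in, once; it reports no verdict.
The state is a dict: "time": time; "joint_positions": joint angles; "qvel": joint speeds; "joint_torque": joint torques, N m; "tool_pos": TCP position; "ee_rot": TCP orientation; "wrist_force": force on the tool from outside, world axes, zero at the start; "wrist_torque": the same for the moment, N m; "width": finger opening in m.
Only numpy, scipy, OpenCV 4.12 (cv2) and the standard library are available. Lean on these libraries where they do the work, as an engineer would, in place of code of your own. Each camera call takes 0.05 s, during which the arm holds its last target.

## Working session

There is one attempt and no reset: what is moved stays moved. The work goes in short steps, Python scripts to look and compute and a shell command to move; the robot and the scene stay as the last step left them, time stands still between calls to the robot, and variables do not carry over. Pictures are saved under pics/ and viewed, and the job is handed in when it is done.

```bash
mkdir -p pics
cat > h.py <<'E'
import numpy as np, cv2
from bench import robot
from scipy.spatial.transform import Rotation as Ro
def snap(n):
    o=robot.get_obs(); s=robot.snapshot(n)
    if n=='wrist':
        T=np.eye(4); T[:3,:3]=Ro.from_euler('xyz',o['ee_rot']).as_matrix(); T[:3,3]=o['tool_pos']
        s['c2w']=T@np.array(s['hand_eye'])
    else:
        T=np.eye(4); T[:3,:3]=cv2.Rodrigues(np.array(s['rvec'],float))[0]; T[:3,3]=np.ravel(s['tvec']); s['c2w']=np.linalg.inv(T)
    return s
def cloud(s):
    d=s['depth']; K=np.array(s['mtx']); v,u=np.mgrid[:d.shape[0],:d.shape[1]]
    P=np.stack([(u-K[0,2])/K[0,0]*d,(v-K[1,2])/K[1,1]*d,d],-1)
    W=P@s['c2w'][:3,:3].T+s['c2w'][:3,3]; W[d==0]=np.nan; return W
def save(n,im): cv2.imwrite('pics/'+n+'.png',im[...,::-1])
E
python3 - <<'E'
from h import *
o=robot.get_obs(); print(o)
for n in ['scene','top','wrist']:
    s=snap(n); save(n+'0',s['image']); np.savez(n+'0.npz',im=s['image'],W=cloud(s)); print(n,s['mtx'][0][0],s['c2w'].round(3).tolist())
E
```

```text
{'time': 0.0, 'joint_positions': array([-1.39911580e+00,  8.79526527e-02,  1.37223331e+00, -2.15387693e-05,
        1.68356677e+00, -1.03079593e-01]), 'qvel': array([ 1.04491965e-03,  8.55341017e-04,  8.10838373e-04,  1.82334705e-03,
        8.93479386e-05, -1.01335653e-03]), 'joint_torque': array([ 3.04068162e-04, -3.40185106e+01, -3.02425790e+01,  7.16456026e-02,
        3.29014775e-02, -1.61985531e-04]), 'tool_pos': array([ 0.14913981, -0.52888775,  0.22631601]), 'ee_rot': array([-3.13944183e+00, -2.00973065e-04,  2.74757505e-01]), 'wrist_force': array([-0.396711  ,  0.80474697, -0.30661765]), 'wrist_torque': array([ 0.00365983, -0.01323787, -0.00281764]), 'width': 0.0942131642774851}
scene 432.33871186157984 [[-0.861, 0.284, -0.421, 1.071], [0.508, 0.482, -0.714, 0.812], [0.0, -0.829, -0.56, 0.72], [0.0, 0.0, 0.0, 1.0]]
top 395.1145126223657 [[0.029, -0.998, 0.05, 0.519], [-1.0, -0.029, 0.003, -0.032], [-0.002, -0.05, -0.999, 1.299], [0.0, 0.0, 0.0, 1.0]]
wrist 307.058264038273 [[0.271, -0.927, -0.258, 0.224], [-0.963, -0.261, -0.071, -0.507], [-0.001, 0.268, -0.963, 0.384], [0.0, 0.0, 0.0, 1.0]]
```

View pics/top0.png

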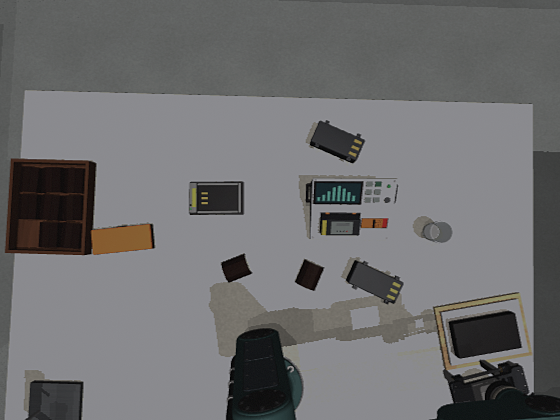

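View pics/scene0.png

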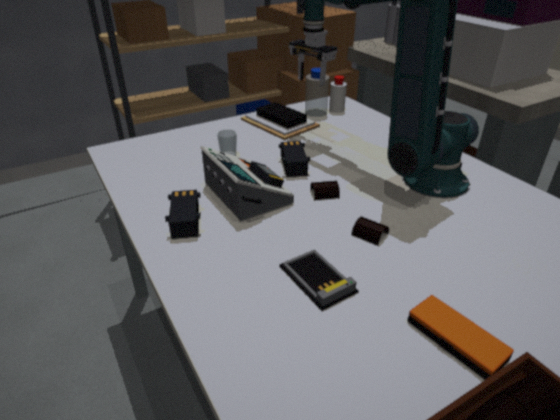

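View pics/wrist0.png

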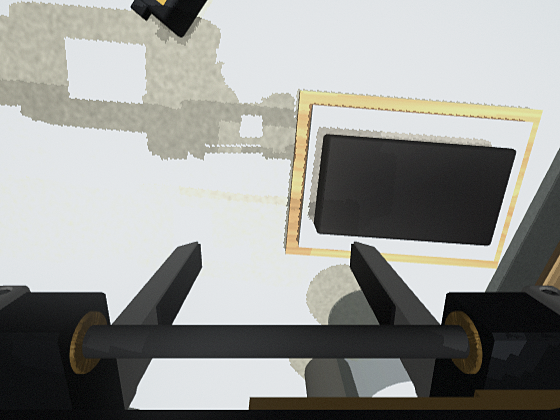

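Candidates for the pack: (340,224) in the bay, (337,140) and (375,281) loose look-alikes with gold contacts, and (485,333), the black block on the clipboard, all in the top view. The one in the bay, with the yellow band beside the orange catch, fits the description. I'll check it close up.

Run:
```python
from h import *
d=np.load('top0.npz'); im=d['im'];W=d['W']
c=im[165:250,180:440]; save('crop_top',cv2.resize(c,None,fx=3,fy=3,interpolation=cv2.INTER_CUBIC))
w=np.load('wrist0.npz'); c=w['im'][220:420,60:260]; c=np.clip(c.astype(float)*2.5,0,255).astype(np.uint8); save('crop_fing',cv2.resize(c,None,fx=3,fy=3,interpolation=cv2.INTER_CUBIC))
for n,(u,v) in dict(pk=(340,224),pkL=(323,224),pkR=(358,224),red=(384,223),catch=(366,223),ridge=(373,223),scr=(337,192),dock=(222,198),blk=(194,198),sa=(236,267),sb=(310,274),case=(123,239),beaker=(436,231),l1=(337,140),l2=(375,281)).items(): print(n,W[v,u].round(3))
# panel plane fit
m=(W[...,0]>.4)&(W[...,0]<.7)&(W[...,1]<.05)&(W[...,1]>-.4)&(W[...,2]>.02)
```

```text
pk [ 0.531 -0.203  0.095]
pkL [ 0.53  -0.151  0.097]
pkR [ 0.533 -0.258  0.093]
red [ 0.539 -0.345  0.059]
catch [ 0.537 -0.288  0.065]
ridge [ 0.538 -0.309  0.067]
scr [ 0.627 -0.188  0.118]
dock [0.606 0.173 0.007]
blk [0.602 0.258 0.036]
sa [0.387 0.115 0.044]
sb [ 0.371 -0.119  0.04 ]
case [0.464 0.48  0.036]
beaker [ 0.519 -0.527  0.01 ]
l1 [ 0.796 -0.192  0.064]
l2 [ 0.358 -0.32   0.059]
```

View pics/crop_top.png

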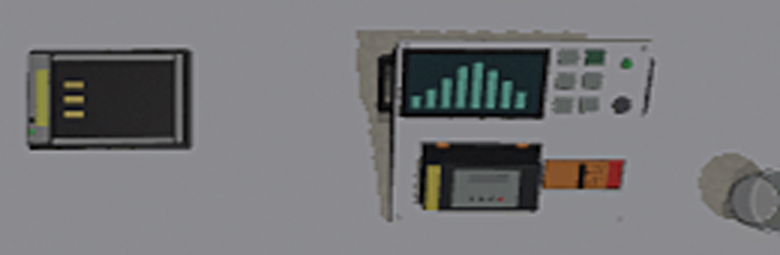

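View pics/crop_fing.png

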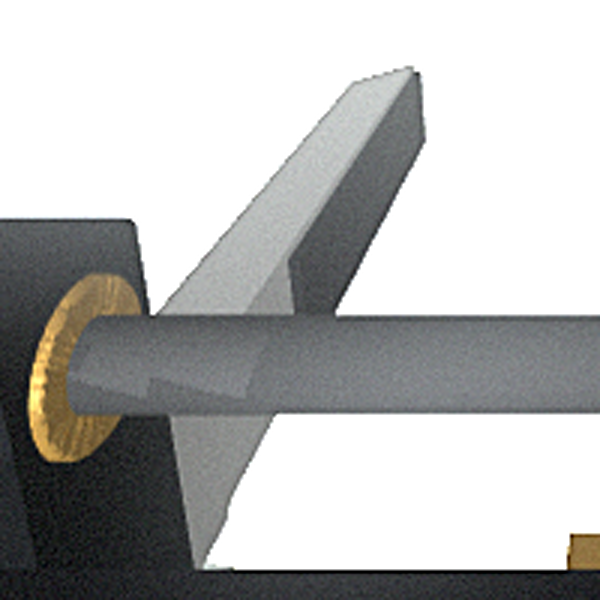

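The crop confirms it: the pack in the bay has its yellow band on the left (+y), with the orange catch, black ridge and red mark to its right. The dock's yellow block is also at its left. The tool can only yaw, not tilt, so extracting the pack needs thought. First I'll move over the logger for a close look.

```bash
python3 -m inch '[{"linear":[0.3,0.3,0.8],"twist":-0.1,"gripper":1},{"linear":[0.6,0.5,0.8],"twist":-0.2,"gripper":1},{"linear":[0.8,0.7,0.8],"twist":-0.26,"gripper":1},{"linear":[1,0.8,0.8],"twist":-0.26,"gripper":1}]'
python3 -m inch '[{"linear":[0.3,0.3,0],"twist":0,"gripper":0.5},{"linear":[0.6,0.5,0],"twist":0,"gripper":0},{"linear":[0.8,0.7,0],"twist":0,"gripper":0},{"linear":[1,0.8,0],"twist":0,"gripper":0}]'
python3 -m inch '[{"linear":[0.3,0.3,0],"twist":0,"gripper":0},{"linear":[0.6,0.5,0],"twist":0,"gripper":0},{"linear":[0.8,0.7,0],"twist":0,"gripper":0},{"linear":[1,0.8,0],"twist":0,"gripper":0}]'
python3 -m inch '[{"linear":[0.3,0.2,0],"twist":0,"gripper":0},{"linear":[0.6,0.3,0],"twist":0,"gripper":0},{"linear":[0.8,0.4,0],"twist":0,"gripper":0},{"linear":[0.8,0.4,0],"twist":0,"gripper":0},{"linear":[0.8,0.4,0],"twist":0,"gripper":0}]'
python3 - <<'E'
from h import *
s=snap('wrist'); save('wrist1',s['image']); np.savez('wrist1.npz',im=s['image'],W=cloud(s),K=s['mtx'],c2w=s['c2w']);o=robot.get_obs();print(o['tool_pos'],o['ee_rot'],o['time'],o['wrist_force'],o['joint_positions'])
E
```

```text
time: 0.48
tool_pos: [0.2501, -0.4489, 0.3111]
ee_rot: [3.137, -0.002, -0.001]
wrist_force: [0.8, -0.2, 1.0]
width: 0.094
time: 0.82
tool_pos: [0.3506, -0.367, 0.3078]
ee_rot: [-3.141, -0.0, 0.005]
wrist_force: [-0.0, 0.0, -0.2]
width: 0.0706
time: 1.15
tool_pos: [0.4505, -0.2868, 0.3074]
ee_rot: [-3.141, 0.0, 0.005]
wrist_force: [0.2, -1.2, -0.4]
width: 0.0443
time: 1.57
tool_pos: [0.5297, -0.2487, 0.3063]
ee_rot: [-3.141, 0.002, 0.004]
wrist_force: [0.1, -0.3, -0.3]
width: 0.011
[ 0.52902052 -0.24931164  0.30683688] [-3.14137976e+00  1.64611240e-03  3.07704614e-03] 1.6167 [-0.2507394   0.67439773  0.27612597] [-5.36959045e-01  1.66317766e-01  1.12699150e+00 -6.90482240e-04
  1.84980464e+00  1.03057076e+00]
```

View pics/wrist1.png

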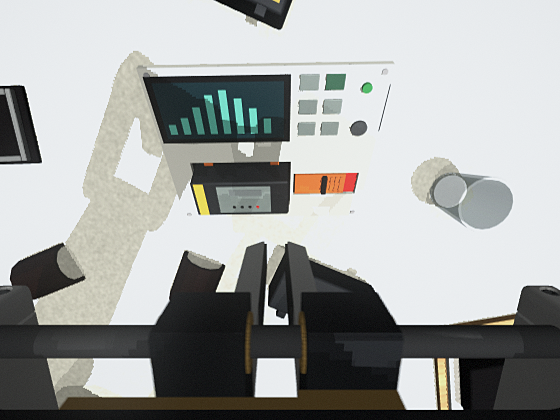

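The wrist view shows the pack at (240,188) with its band at (200,195), and the catch at (325,184) with its ridge at about (323,184) and red at (350,182). Next I'll fit the panel pose.

```bash
cat > fit.py <<'E'
from h import *
def fitpanel(W,im):
    hsv=cv2.cvtColor(im,cv2.COLOR_RGB2HSV)
    m=(W[...,0]>.44)&(W[...,0]<.72)&(W[...,1]<-.06)&(W[...,1]>-.40)&(W[...,2]>.03)&(W[...,2]<.16)&(hsv[...,1]<40)&(hsv[...,2]>110)
    P=W[m]; c=np.median(P,0)
    for t in (.02,.006,.004,.003):
        A=np.c_[P[:,:2],np.ones(len(P))]; 
        if t==.02: k=np.array([np.tan(np.pi/6),0,c[2]-np.tan(np.pi/6)*c[0]])
        r=abs(A@k-P[:,2])<t; k=np.linalg.lstsq(A[r],P[r,2],rcond=None)[0]
    return k,P[r]
if __name__=='__main__':
  for n in ('wrist1','top0'):
    d=np.load(n+'.npz'); k,P=fitpanel(d['W'],d['im'])
    print(n,k.round(4),'slope',np.degrees(np.arctan(np.hypot(k[0],k[1]))),'dir',np.degrees(np.arctan2(k[1],k[0])),len(P))
    rect=cv2.minAreaRect((np.c_[P[:,0],P[:,1]]*1000).astype(np.float32)); print(rect, cv2.boxPoints(rect).round(0).tolist())
    W=d['W'];im=d['im'].astype(int)
    k0=k
    H=W[...,2]-(W[...,:2]@k[:2]+k[2])   # vertical height above plane
    reg=(W[...,0]>.44)&(W[...,0]<.62)&(W[...,1]<-.12)&(W[...,1]>-.40)
    pk=reg&(H*.866>.018)&(H*.866<.033)&(W[...,1]>-.29)
    print('pack top',W[pk].mean(0).round(4),np.median(H[pk])*.866, cv2.minAreaRect((W[pk][:,:2]*1000).astype(np.float32)))
    og=reg&(im[...,0]>150)&(im[...,1]<im[...,0]*.65)&(im[...,2]<im[...,0]*.5)&(abs(H)<.012)&(W[...,1]<-.255)
    print('orange+red',np.percentile(W[og],[1,99],axis=0).round(4).tolist(),og.sum())
    red=og&(im[...,1]<im[...,0]*.35); print('red',np.percentile(W[red],[1,50,99],axis=0).round(4).tolist())
    bl=reg&(im.sum(-1)<150)&(W[...,1]<-.275)&(W[...,1]>-.34)&(H>-.002)&(W[...,0]<.57); print('ridge?',bl.sum(),np.percentile(W[bl],[2,50,98],axis=0).round(4).tolist())
E
python3 fit.py
python3 - <<'E'
from h import *
d=np.load('wrist1.npz'); save('crop_w1',cv2.resize(d['im'][135:225,170:380],None,fx=3.8,fy=3.8,interpolation=cv2.INTER_CUBIC))
E
```

```text
wrist1 [ 0.577   0.0097 -0.2402] slope 29.990573233442635 dir 0.9665600668034877 16247
((572.8936157226562, -238.95968627929688), (184.2398223876953, 250.64907836914062), 1.0362695455551147) [[479.0, -115.0], [483.0, -366.0], [667.0, -363.0], [663.0, -112.0]]
pack top [ 0.5227 -0.2049  0.089 ] 0.02598027339494242 ((520.7379150390625, -204.69227600097656), (52.02376174926758, 119.32208251953125), 1.041952133178711)
orange+red [[0.522, -0.3519, 0.0551], [0.5495, -0.2737, 0.0738]] 1020
red [[0.5243, -0.3527, 0.0543], [0.5373, -0.3458, 0.0626], [0.5497, -0.3392, 0.0701]]
ridge? 5572 [[0.5344, -0.3211, 0.3839], [0.5555, -0.2982, 0.3987], [0.5629, -0.2752, 0.4167]]
top0 [ 0.5794  0.0119 -0.2426] slope 30.093658312167832 dir 1.180602248356009 1813
((576.1356201171875, -240.14170837402344), (181.9550323486328, 250.6671600341797), 0.91260826587677) [[483.0, -116.0], [487.0, -367.0], [669.0, -364.0], [665.0, -113.0]]
pack top [ 0.5247 -0.2044  0.0889] 0.026015178511860096 ((525.2691650390625, -204.95834350585938), (49.113765716552734, 119.870361328125), 1.6727871894836426)Traceback (most recent call last):
  File "fit.py", line 23, in <module>
    print('orange+red',np.percentile(W[og],[1,99],axis=0).round(4).tolist(),og.sum())
                       ~~~~~~~~~~~~~^^^^^^^^^^^^^^^^^^^^^
    return _quantile_unchecked(
        a, q, axis, out, overwrite_input, method, keepdims, weights)
    return _ureduce(a,
                    func=_quantile_ureduce_func,
    ...<5 lines>...
                    overwrite_input=overwrite_input,
                    method=method)
    r = func(a, **kwargs)
    result = _quantile(arr,
                       quantiles=q,
    ...<2 lines>...
                       out=out,
                       weights=wgt)
    slices_having_nans = np.isnan(arr[-1, ...])
                                  ~~~^^^^^^^^^
IndexError: index -1 is out of bounds for axis 0 with size 0
```

View pics/crop_w1.png

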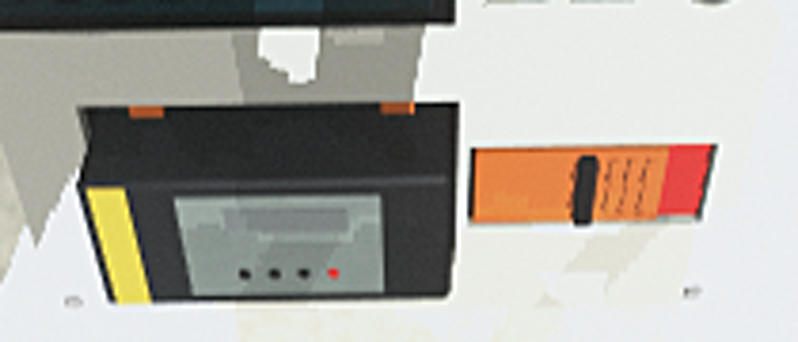

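```bash
python3 - <<'E'
from h import *
d=np.load('wrist1.npz');K=d['K'];T=d['c2w']
for u,v in [(325,177),(324,185),(323.5,193),(322,185),(327,185)]:
    r=T[:3,:3]@np.array([(u-K[0,2])/K[0,0],(v-K[1,2])/K[1,1],1]);p=T[:3,3]
    n=np.array([.577,.0097,-1]);c=-.2402+.0069
    t=-(n@p+c)/(n@r); print(u,v,(p+t*r).round(4))
E
python3 -m inch '[{"linear":[0.05,-0.38,-0.4],"twist":0.014,"gripper":0},{"linear":[0.05,-0.38,-0.8],"twist":0.014,"gripper":0},{"linear":[0.05,-0.38,-1],"twist":0.014,"gripper":0},{"linear":[0.05,-0.38,-1],"twist":0.014,"gripper":0}]'
python3 -m inch '[{"linear":[0,0,-0.3],"twist":0,"gripper":0},{"linear":[0,0,-0.6],"twist":0,"gripper":0},{"linear":[0,0,-0.9],"twist":0,"gripper":0},{"linear":[0,0,-0.9],"twist":0,"gripper":0},{"linear":[0,0,-0.9],"twist":0,"gripper":0}]'
python3 - <<'E'
from h import *
s=snap('wrist'); save('wrist2',s['image'])
E
```

```text
325 177 [ 0.5458 -0.3105  0.0786]
324 185 [ 0.5343 -0.3108  0.072 ]
323.5 193 [ 0.5223 -0.3117  0.065 ]
322 185 [ 0.5343 -0.3082  0.072 ]
327 185 [ 0.5343 -0.3146  0.0719]
time: 1.95
tool_pos: [0.5295, -0.2869, 0.1989]
ee_rot: [-3.133, 0.013, 0.014]
wrist_force: [-0.5, -0.1, -2.1]
width: 0.0003
time: 2.37
tool_pos: [0.5334, -0.2875, 0.118]
ee_rot: [-3.141, 0.001, 0.016]
wrist_force: [-0.2, -0.4, 0.6]
width: 0.0006
```

View pics/wrist2.png

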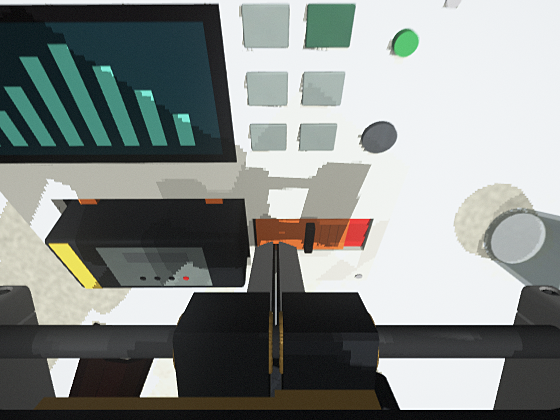

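The closed fingertips at (275,250) are between the pack's end (245) and the ridge at (309,237), which matches the computed ridge (.534,-.311). I'll go down until the fingers nearly touch the plate.

```bash
python3 -m inch '[{"linear":[0,0,-0.1],"twist":0,"gripper":0},{"linear":[0,0,-0.2],"twist":0,"gripper":0},{"linear":[0,0,-0.21],"twist":0,"gripper":0},{"linear":[0,0,-0.21],"twist":0,"gripper":0}]'
python3 -m inch '[{"linear":[0,0,-0.01],"twist":0,"gripper":0},{"linear":[0,0,-0.01],"twist":0,"gripper":0},{"linear":[0,0,-0.01],"twist":0,"gripper":0}]'
python3 -m inch '[{"linear":[0,0,-0.01],"twist":0,"gripper":0},{"linear":[0,0,-0.01],"twist":0,"gripper":0},{"linear":[0,0,-0.01],"twist":0,"gripper":0}]'
```

```text
time: 2.75
tool_pos: [0.5339, -0.2872, 0.0961]
ee_rot: [-3.141, 0.001, 0.017]
wrist_force: [0.4, 1.0, 1.0]
width: 0.0004
time: 3.0
tool_pos: [0.5345, -0.2875, 0.0959]
ee_rot: [3.141, -0.0, 0.017]
wrist_force: [0.3, -0.1, -0.4]
width: 0.0001
time: 3.25
tool_pos: [0.5343, -0.2874, 0.0945]
ee_rot: [3.141, -0.0, 0.017]
wrist_force: [-1.1, 0.4, -0.3]
width: 0.0006
```

```bash
python3 -m inch '[{"linear":[0,0,-0.013],"twist":0,"gripper":0},{"linear":[0,0,-0.013],"twist":0,"gripper":0},{"linear":[0,0,-0.013],"twist":0,"gripper":0}]'
python3 -m inch '[{"linear":[0,-0.04,0],"twist":0,"gripper":0},{"linear":[0,-0.08,0],"twist":0,"gripper":0},{"linear":[0,-0.10,0],"twist":0,"gripper":0},{"linear":[0,-0.10,0],"twist":0,"gripper":0}]'
```

```text
time: 3.5
tool_pos: [0.5342, -0.2873, 0.0931]
ee_rot: [-3.142, 0.0, 0.017]
wrist_force: [-0.5, 0.0, -0.5]
width: 0.0005
time: 3.83
tool_pos: [0.5342, -0.2981, 0.0932]
ee_rot: [3.141, -0.0, 0.016]
wrist_force: [0.5, 0.8, 0.0]
width: 0.0006
```

```bash
python3 -m inch '[{"linear":[0,-0.02,0],"twist":0,"gripper":0},{"linear":[0,-0.04,0],"twist":0,"gripper":0},{"linear":[0,-0.04,0],"twist":0,"gripper":0}]'
python3 -m inch '[{"linear":[0,-0.02,0],"twist":0,"gripper":0},{"linear":[0,-0.04,0],"twist":0,"gripper":0},{"linear":[0,-0.04,0],"twist":0,"gripper":0}]'
python3 - <<'E'
from h import *
s=snap('wrist'); save('wrist3',s['image'])
E
```

```text
time: 4.08
tool_pos: [0.5342, -0.3014, 0.0932]
ee_rot: [-3.141, 0.0, 0.017]
wrist_force: [0.1, 0.2, -0.1]
width: 0.0001
time: 4.33
tool_pos: [0.5342, -0.3043, 0.093]
ee_rot: [-3.139, 0.0, 0.018]
wrist_force: [-0.2, 5.8, 1.9]
width: 0.0002
```

View pics/wrist3.png

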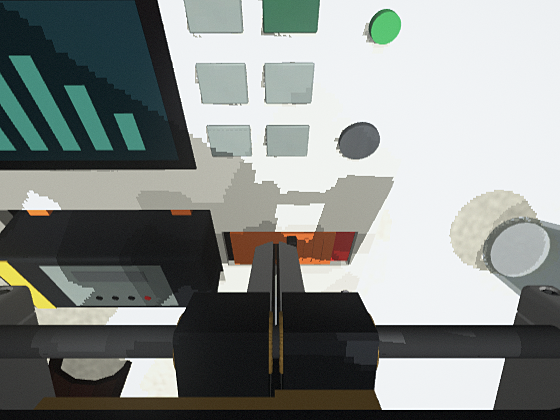

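```bash
python3 -m inch '[{"linear":[0,-0.03,0],"twist":0,"gripper":0},{"linear":[0,-0.05,0],"twist":0,"gripper":0},{"linear":[0,-0.05,0],"twist":0,"gripper":0}]'
python3 -m inch '[{"linear":[0,-0.03,0],"twist":0,"gripper":0},{"linear":[0,-0.05,0],"twist":0,"gripper":0},{"linear":[0,-0.05,0],"twist":0,"gripper":0}]'
python3 - <<'E'
from h import *
s=snap('wrist'); save('wrist4',s['image'])
E
```

```text
time: 4.63
tool_pos: [0.5343, -0.3119, 0.0934]
ee_rot: [3.139, -0.0, 0.017]
wrist_force: [-0.3, 0.2, -0.3]
width: 0.0006
time: 4.88
tool_pos: [0.5342, -0.3156, 0.0932]
ee_rot: [-3.141, -0.0, 0.017]
wrist_force: [0.1, 1.7, 1.5]
width: 0.0005
```

View pics/wrist4.png

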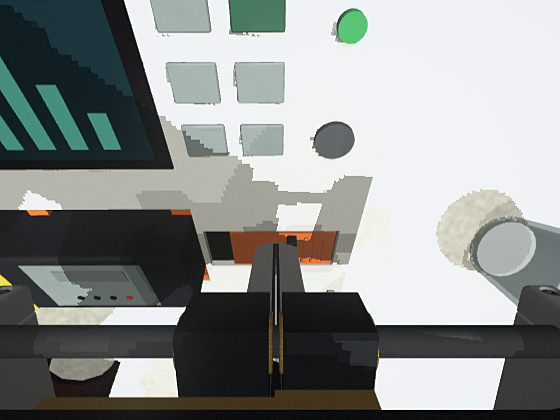

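Red has disappeared, so the catch seems open. I'll lift clear, look again, and measure the actual finger profile.

```bash
python3 -m inch '[{"linear":[0,0.05,0],"twist":0,"gripper":0},{"linear":[0,0.06,0.3],"twist":0,"gripper":0},{"linear":[0,0.1,0.6],"twist":0,"gripper":0},{"linear":[0.1,0.3,0.9],"twist":0,"gripper":0},{"linear":[0.1,0.3,0.9],"twist":0,"gripper":0}]'
python3 - <<'E'
from h import *
s=snap('wrist'); save('wrist5',s['image']);np.savez('wrist5.npz',im=s['image'],W=cloud(s),K=s['mtx'],c2w=s['c2w'])
X=np.array(s['hand_eye']);print(X.round(3)); K=np.array(s['mtx']);d=s['depth']
Xi=np.linalg.inv(X)
for p in [(8,0,22),(-8,0,22),(8,12.5,22),(8,-12.5,22),(8,6,22),(8,-6,22),(8,-12.5,0),(-8,12.5,22)]:
    q=Xi@np.array([*(np.array(p)/1000),1]); print(p,(K@q[:3]/q[2])[:2].round(1),q[2].round(3))
v,u=np.mgrid[:420,:560];P=np.stack([(u-K[0,2])/K[0,0]*d,(v-K[1,2])/K[1,1]*d,d],-1)@X[:3,:3].T+X[:3,3]
P*=1000
for row in range(235,300,5):
    r=P[row]; m=(d[row]>0)&(abs(r[:,1])<25)&(r[:,2]<24)&(r[:,2]>-60)
    if m.any(): q=r[m]; print(row,np.where(m)[0][[0,-1]],'y',q[:,1].min().round(1),q[:,1].max().round(1),'z',np.median(q[:,2]).round(1),'x',np.median(q[:,0]).round(1))
c=s['image'][225:300,230:320];c=np.clip(c.astype(float)*2.5,0,255).astype(np.uint8);save('tip5',cv2.resize(c,None,fx=7,fy=7,interpolation=cv2.INTER_CUBIC))
E
```

```text
time: 5.35
tool_pos: [0.5482, -0.2848, 0.1915]
ee_rot: [3.135, -0.013, 0.02]
wrist_force: [0.3, -0.0, 1.3]
width: 0.0003
[[-0.001 -0.963 -0.268  0.077]
 [ 1.    -0.001  0.001 -0.001]
 [-0.001 -0.268  0.963 -0.157]
 [ 0.     0.     0.     1.   ]]
(8, 0, 22) [276.6 242.4] 0.191
(-8, 0, 22) [276.6 265.9] 0.196
(8, 12.5, 22) [296.6 242.3] 0.191
(8, -12.5, 22) [256.5 242.4] 0.191
(8, 6, 22) [286.2 242.4] 0.191
(8, -6, 22) [266.9 242.4] 0.191
(8, -12.5, 0) [254.2 256.8] 0.17
(-8, 12.5, 22) [296.2 265.9] 0.196
245 [261 290] y -9.4 8.1 z 16.1 x 8.6
250 [255 296] y -12.5 11.2 z 8.2 x 8.6
255 [254 297] y -12.7 11.3 z 1.0 x 8.6
260 [253 298] y -12.7 11.3 z -6.0 x 8.8
265 [252 299] y -12.8 11.4 z -12.2 x 8.8
270 [251 300] y -12.9 11.5 z -17.7 x 8.7
275 [250 301] y -13.0 11.6 z -23.2 x 8.7
280 [249 302] y -13.0 11.8 z -28.0 x 8.7
285 [248 303] y -13.0 11.6 z -32.9 x 8.8
290 [247 304] y -13.2 11.7 z -37.3 x 8.8
295 [270 281] y -3.0 1.6 z -39.2 x 7.5
```

View pics/wrist5.png

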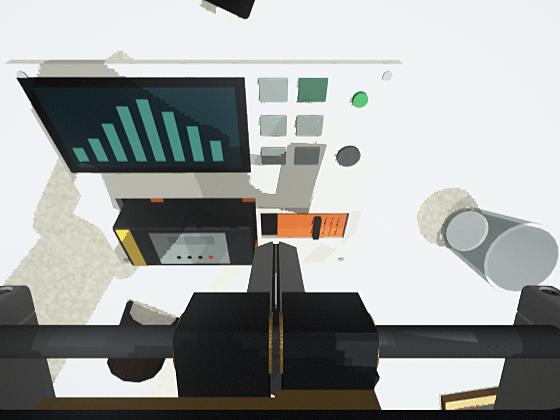

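View pics/tip5.png

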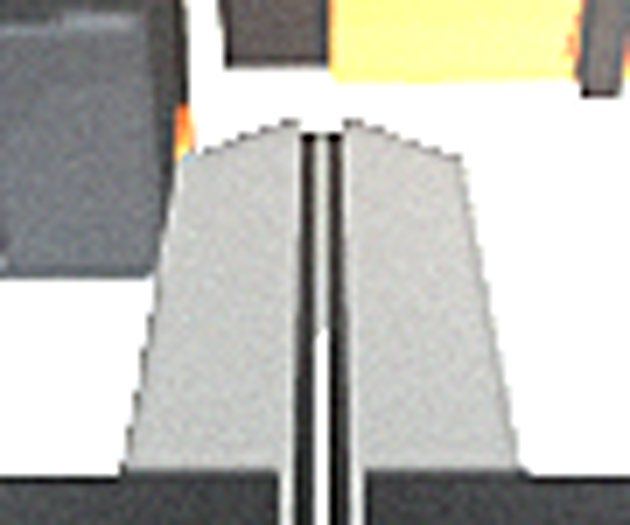

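The catch is fully open: no red at its far end, a dark gap at the pack end, and the ridge now at (317,228). It has stayed there with the fingers away.

The vertical fingers cannot straddle the 30°-tilted block, because the downhill corner sits lower than the uphill panel. So the plan is:
1. Lift the pack's downhill edge by friction with one finger until the pack is level.
2. Swing the other finger round the end and close on it.

Next I'll turn and open the gripper beside the pack.

```bash
python3 -m inch '[{"linear":[-0.2,0.1,0],"twist":0.12,"gripper":0.87},{"linear":[-0.48,0.21,0],"twist":0.24,"gripper":0.87},{"linear":[-0.48,0.21,0],"twist":0.33,"gripper":0.87},{"linear":[-0.48,0.21,0],"twist":0.33,"gripper":0.87},{"linear":[-0.48,0.21,0],"twist":0.33,"gripper":0.87},{"linear":[-0.48,0.21,0],"twist":0.33,"gripper":0.87},{"linear":[-0.48,0.21,0],"twist":0.33,"gripper":0.87},{"linear":[-0.48,0.21,0],"twist":0.33,"gripper":0.87}]'
python3 - <<'E'
from h import *
s=snap('wrist'); save('wrist6',s['image']);np.savez('wrist6.npz',im=s['image'],W=cloud(s),K=s['mtx'],c2w=s['c2w'])
from fit import fitpanel
k,P=fitpanel(cloud(s),s['image']);print(k,len(P));print(robot.get_obs()['tool_pos'],robot.get_obs()['width'])
s=snap('scene');save('scene6',s['image'][120:230,170:320].repeat(5,0).repeat(5,1))
E
```

```text
time: 6.07
tool_pos: [0.4967, -0.2648, 0.183]
ee_rot: [3.141, 0.0, 0.362]
wrist_force: [-1.0, 0.4, 0.4]
width: 0.0502
[ 0.57942341  0.01035925 -0.24150292] 37953
[ 0.49667771 -0.26470134  0.18306328] 0.054403697261643236
```

View pics/wrist6.png

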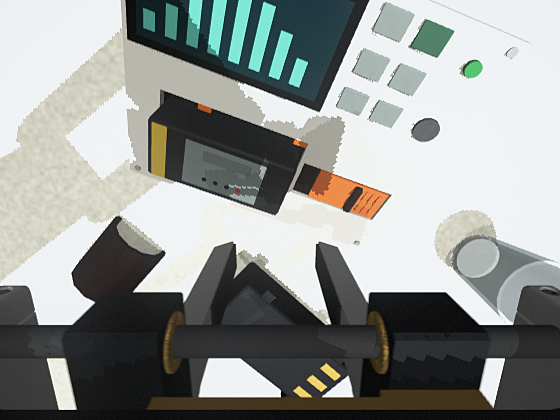

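View pics/scene6.png

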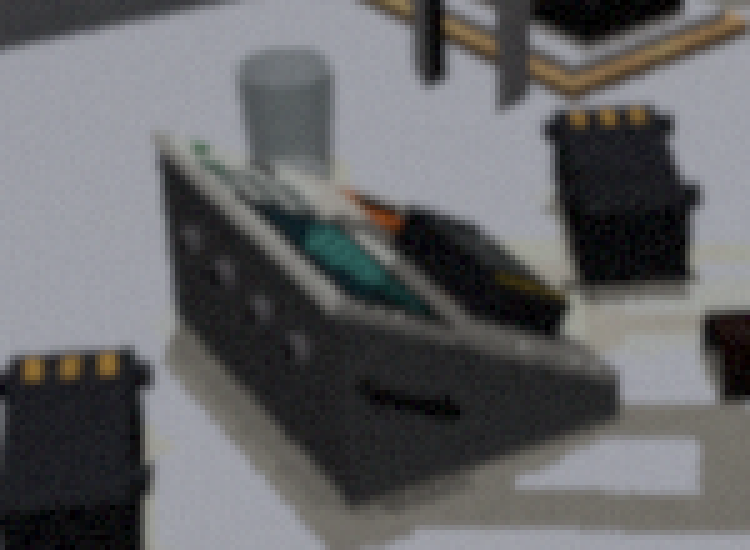

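The wrist view shows the pack (225,155), the catch open (345,190), and the gripper turned. I'll wait for the opening and go down beside the pack's downhill face.

```bash
python3 -m inch '[{"linear":[0,0.06,0],"twist":0,"gripper":0.87},{"linear":[0,0.06,-0.2],"twist":0,"gripper":0.87},{"linear":[0,0.06,-0.4],"twist":0,"gripper":0.87},{"linear":[0,0.06,-0.6],"twist":0,"gripper":0.87},{"linear":[0,0.06,-0.6],"twist":0,"gripper":0.87}]'
python3 - <<'E'
from h import *
s=snap('wrist'); save('wrist7',s['image']);o=robot.get_obs();print(o['tool_pos'],o['width'])
E
```

```text
time: 6.58
tool_pos: [0.4939, -0.2564, 0.1185]
ee_rot: [-3.134, 0.005, 0.363]
wrist_force: [0.9, 0.6, -1.2]
width: 0.0817
[ 0.49487109 -0.25709104  0.12074627] 0.08159656982584083
```

View pics/wrist7.png

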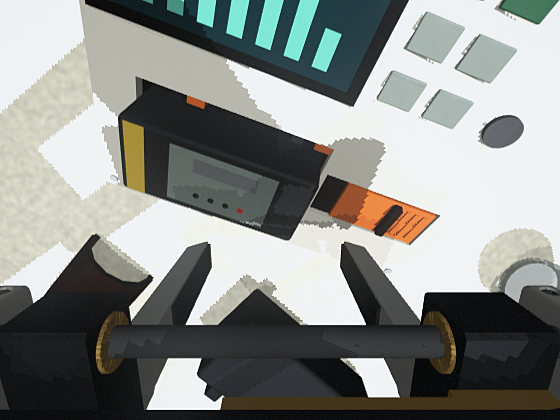

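```bash
python3 -m inch '[{"linear":[0.02,0,-0.15],"twist":0,"gripper":0.87},{"linear":[0.02,0,-0.34],"twist":0,"gripper":0.87},{"linear":[0.02,0,-0.34],"twist":0,"gripper":0.87},{"linear":[0.02,0,-0.34],"twist":0,"gripper":0.87}]'
python3 -m inch '[{"linear":[0.03,0,0],"twist":0,"gripper":0.87},{"linear":[0.06,0,0],"twist":0,"gripper":0.87},{"linear":[0.06,0,0],"twist":0,"gripper":0.87}]'
python3 -m inch '[{"linear":[0.02,0,0],"twist":0,"gripper":0.87},{"linear":[0.03,0,0],"twist":0,"gripper":0.87},{"linear":[0.03,0,0],"twist":0,"gripper":0.87}]'
```

```text
time: 6.97
tool_pos: [0.4983, -0.2582, 0.0897]
ee_rot: [-3.141, 0.0, 0.363]
wrist_force: [-0.3, -0.5, 0.5]
width: 0.082
time: 7.22
tool_pos: [0.5029, -0.2588, 0.0906]
ee_rot: [-3.141, 0.004, 0.364]
wrist_force: [-7.1, -0.2, 3.0]
width: 0.0819
time: 7.47
tool_pos: [0.5034, -0.2588, 0.0905]
ee_rot: [-3.138, 0.009, 0.364]
wrist_force: [-12.7, 0.0, 6.2]
width: 0.082
```

Contact with the pack's lower edge is at x≈.5025, as computed (corner at about −38 mm). Now I'll raise while pressing.

```bash
python3 -m inch '[{"linear":[0,0,0.02],"twist":0,"gripper":0.87},{"linear":[0,0,0.04],"twist":0,"gripper":0.87},{"linear":[0,0,0.04],"twist":0,"gripper":0.87}]'
python3 -m inch '[{"linear":[0.01,0,0.02],"twist":0,"gripper":0.87},{"linear":[0.02,0,0.04],"twist":0,"gripper":0.87},{"linear":[0.02,0,0.04],"twist":0,"gripper":0.87}]'
```

```text
time: 7.72
tool_pos: [0.5057, -0.2587, 0.0939]
ee_rot: [-3.141, 0.004, 0.363]
wrist_force: [-6.0, -0.2, -0.4]
width: 0.0817
time: 7.97
tool_pos: [0.5066, -0.258, 0.0971]
ee_rot: [-3.138, 0.006, 0.363]
wrist_force: [-7.5, 0.9, -1.0]
width: 0.082
```

Run:
```python
from h import *
from fit import fitpanel
s=snap('wrist'); save('wrist8',s['image']);W=cloud(s)
s=snap('scene');save('scene8',cv2.resize(s['image'][110:230,170:320],None,fx=5,fy=5,interpolation=cv2.INTER_CUBIC))
W2=cloud(snap('top'))
for w in (W,W2):
    m=(abs(w[...,1]+.19)<.03)&(w[...,0]>.47)&(w[...,0]<.56)&(w[...,2]<.15)
    P=w[m]; 
    for x in np.arange(.48,.56,.006):
        q=P[abs(P[:,0]-x)<.003]
        if len(q): print(x.round(3),len(q),np.median(q[:,2]).round(4),q[:,2].max().round(4))
    print()
```

```text
0.486 10 0.1112 0.1378
0.492 512 0.1249 0.15
0.498 2397 0.123 0.15
0.504 751 0.0824 0.1434
0.51 821 0.0854 0.088
0.516 896 0.0884 0.0907
0.522 954 0.0914 0.0945
0.528 1028 0.0944 0.0973
0.534 1142 0.0976 0.1004
0.54 1262 0.1003 0.103
0.546 1534 0.1021 0.1048
0.552 1885 0.0949 0.1023
0.558 1334 0.0839 0.0908

0.48 24 0.0007 0.0063
0.486 10 0.037 0.0415
0.492 20 0.0397 0.0447
0.498 17 0.0446 0.0498
0.504 14 0.0808 0.086
0.51 14 0.0841 0.0887
0.516 23 0.0882 0.0934
0.522 30 0.0903 0.0979
0.528 37 0.094 0.0987
0.534 39 0.0963 0.1016
0.54 41 0.0996 0.1065
0.546 38 0.1021 0.1064
0.552 35 0.1017 0.1074
0.558 35 0.0899 0.0988
```

View pics/wrist8.png

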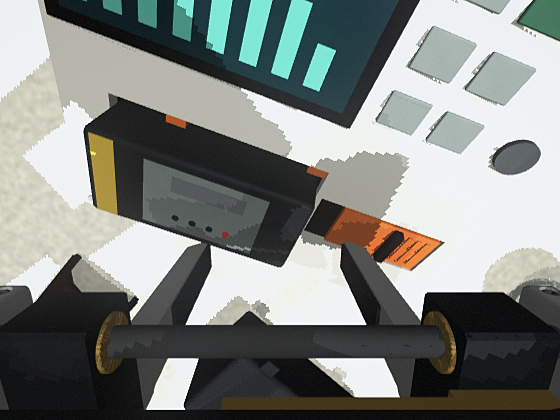

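View pics/scene8.png

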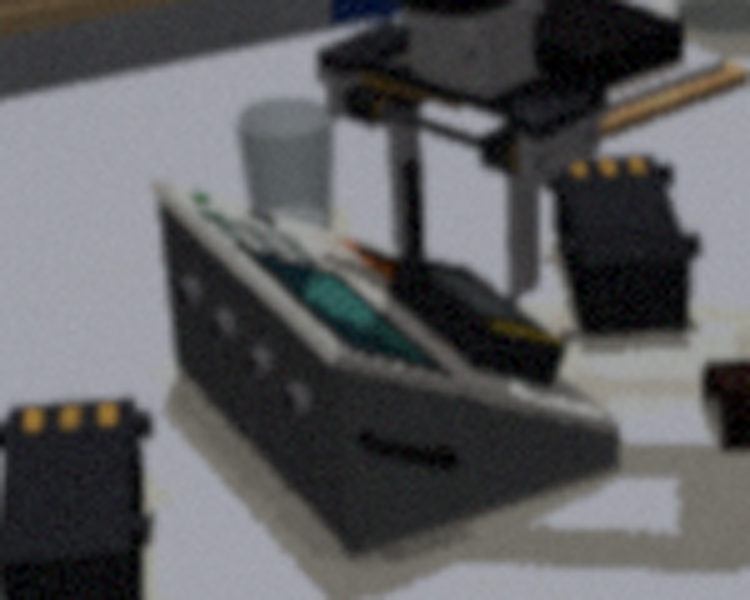

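It works: the top-face slope has dropped from 30° to about 26°, with little slip. But the finger overlaps the edge by only about 5 mm. I'll ease back, go lower with less yaw, and start the lift again with more overlap.

```bash
python3 -m inch '[{"linear":[-0.01,0,-0.03],"twist":0,"gripper":0.87},{"linear":[-0.03,0,-0.06],"twist":0,"gripper":0.87},{"linear":[-0.10,0,-0.06],"twist":0,"gripper":0.87},{"linear":[-0.17,0,-0.06],"twist":-0.08,"gripper":0.87},{"linear":[-0.20,0,-0.10],"twist":-0.16,"gripper":0.87},{"linear":[-0.20,0,-0.135],"twist":-0.16,"gripper":0.87},{"linear":[-0.20,0,-0.135],"twist":-0.16,"gripper":0.87}]'
python3 -m inch '[{"linear":[0.05,0,0],"twist":0,"gripper":0.87},{"linear":[0.08,0,0],"twist":0,"gripper":0.87},{"linear":[0.09,0,0],"twist":0,"gripper":0.87},{"linear":[0.09,0,0],"twist":0,"gripper":0.87}]'
```

```text
time: 8.7
tool_pos: [0.4896, -0.2585, 0.0841]
ee_rot: [3.141, -0.002, 0.197]
wrist_force: [0.1, 0.1, -0.6]
width: 0.082
time: 9.03
tool_pos: [0.4981, -0.2585, 0.0839]
ee_rot: [-3.142, 0.002, 0.196]
wrist_force: [-3.6, -1.0, 2.8]
width: 0.0817
```

```bash
python3 -m inch '[{"linear":[0.02,0,0.01],"twist":0,"gripper":0.87},{"linear":[0.03,0,0.02],"twist":0,"gripper":0.87},{"linear":[0.04,0,0.03],"twist":0,"gripper":0.87},{"linear":[0.05,0,0.05],"twist":0,"gripper":0.87},{"linear":[0.05,0,0.07],"twist":0,"gripper":0.87},{"linear":[0.05,0,0.09],"twist":0,"gripper":0.87}]'
python3 -m inch '[{"linear":[0,0,0.02],"twist":0,"gripper":0.87},{"linear":[0.01,0,0.04],"twist":0,"gripper":0.87},{"linear":[0.01,0,0.06],"twist":0,"gripper":0.87},{"linear":[0.01,0,0.06],"twist":0,"gripper":0.87}]'
python3 - <<'E'
from h import *
W=cloud(snap('wrist'))
m=(abs(W[...,1]+.19)<.03)&(W[...,0]>.5)&(W[...,0]<.56)&(W[...,2]<.15);P=W[m]
for x in np.arange(.504,.56,.006):
        q=P[abs(P[:,0]-x)<.003]; print(x.round(3),np.median(q[:,2]).round(4))
E
```

```text
time: 9.53
tool_pos: [0.4992, -0.2581, 0.0903]
ee_rot: [-3.138, 0.01, 0.196]
wrist_force: [-8.7, -1.2, -1.4]
width: 0.0816
time: 9.87
tool_pos: [0.5002, -0.2581, 0.0967]
ee_rot: [-3.138, 0.01, 0.196]
wrist_force: [-9.4, -1.1, -1.6]
width: 0.082
0.504 0.0892
0.51 0.0913
0.516 0.0936
0.522 0.0957
0.528 0.0979
0.534 0.1003
0.54 0.1024
0.546 0.1042
0.552 0.1029
0.558 0.089
```

Tilt is now 20° with about 13 mm of overlap and a steady 9 N. Continuing up the arc.

```bash
python3 -m inch '[{"linear":[0.005,0,0.02],"twist":0,"gripper":0.87},{"linear":[0.01,0,0.04],"twist":0,"gripper":0.87},{"linear":[0.015,0,0.06],"twist":0,"gripper":0.87},{"linear":[0.02,0,0.08],"twist":0,"gripper":0.87},{"linear":[0.03,0,0.10],"twist":0,"gripper":0.87},{"linear":[0.03,0,0.10],"twist":0,"gripper":0.87}]'
python3 - <<'E'
from h import *
W=cloud(snap('wrist'))
m=(abs(W[...,1]+.19)<.03)&(W[...,0]>.5)&(W[...,0]<.56)&(W[...,2]<.15);P=W[m]
for x in np.arange(.504,.56,.006):
        q=P[abs(P[:,0]-x)<.003]; print(x.round(3),np.median(q[:,2]).round(4))
E
python3 -m inch '[{"linear":[0.005,0,0.02],"twist":0,"gripper":0.87},{"linear":[0.015,0,0.04],"twist":0,"gripper":0.87},{"linear":[0.02,0,0.06],"twist":0,"gripper":0.87},{"linear":[0.03,0,0.08],"twist":0,"gripper":0.87},{"linear":[0.04,0,0.10],"twist":0,"gripper":0.87},{"linear":[0.04,0,0.10],"twist":0,"gripper":0.87}]'
python3 - <<'E'
from h import *
s=snap('wrist');save('wrist9',s['image']);W=cloud(s)
m=(abs(W[...,1]+.19)<.03)&(W[...,0]>.5)&(W[...,0]<.56)&(W[...,2]<.15);P=W[m]
for x in np.arange(.504,.56,.006):
        q=P[abs(P[:,0]-x)<.003]; print(x.round(3),np.median(q[:,2]).round(4))
E
```

```text
time: 10.42
tool_pos: [0.5022, -0.258, 0.1066]
ee_rot: [-3.137, 0.013, 0.196]
wrist_force: [-13.1, -0.4, 0.3]
width: 0.0818
0.504 0.1136
0.51 0.0991
0.516 0.1003
0.522 0.1014
0.528 0.1025
0.534 0.1037
0.54 0.105
0.546 0.1061
0.552 0.1068
0.558 0.098
time: 10.97
tool_pos: [0.506, -0.258, 0.1174]
ee_rot: [-3.137, 0.013, 0.196]
wrist_force: [-14.3, 0.2, 2.4]
width: 0.0821
0.504 0.1287
0.51 0.1079
0.516 0.1081
0.522 0.1081
0.528 0.1081
0.534 0.1081
0.54 0.1083
0.546 0.1084
0.552 0.1082
0.558 0.1078
```

View pics/wrist9.png

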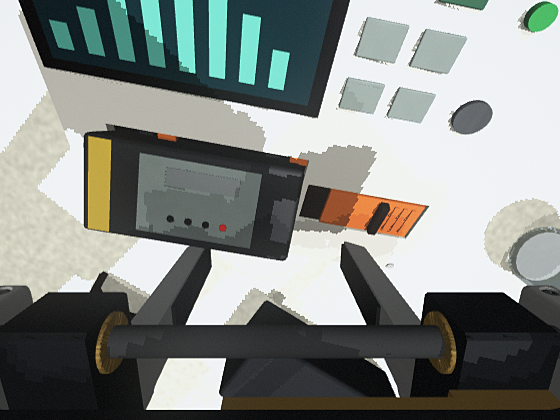

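The pack is level: its top is flat at z=.108 and the finger overlaps 12.7 mm. Now I'll pivot about the contact edge in slow steps, swinging the other finger round the −y end.

```bash
python3 -m inch '[{"linear":[0.028,0.001,0],"twist":0.063,"gripper":0.87},{"linear":[0.05,0.003,0],"twist":0.113,"gripper":0.87},{"linear":[0.072,0.006,0],"twist":0.163,"gripper":0.87},{"linear":[0.093,0.011,0.005],"twist":0.213,"gripper":0.87},{"linear":[0.114,0.016,0.005],"twist":0.263,"gripper":0.87},{"linear":[0.135,0.023,0.01],"twist":0.313,"gripper":0.87},{"linear":[0.156,0.03,0.01],"twist":0.363,"gripper":0.87},{"linear":[0.176,0.039,0.01],"twist":0.413,"gripper":0.87},{"linear":[0.176,0.039,0.01],"twist":0.413,"gripper":0.87}]'
python3 - <<'E'
from h import *
s=snap('wrist');save('wrist10',s['image']);W=cloud(s)
m=(abs(W[...,1]+.19)<.03)&(W[...,0]>.5)&(W[...,0]<.58)&(W[...,2]<.13)&(W[...,2]>.085);P=W[m]
A=np.c_[P[:,:2],np.ones(len(P))]
for x in np.arange(.504,.57,.01):
        q=P[abs(P[:,0]-x)<.003]; print(x.round(3),len(q),np.median(q[:,2]).round(4) if len(q) else '')
E
```

```text
time: 11.77
tool_pos: [0.5248, -0.2541, 0.1182]
ee_rot: [-3.134, 0.008, 0.63]
wrist_force: [-10.9, -0.6, 1.9]
width: 0.0821
0.504 632 0.1165
0.514 1060 0.1089
0.524 1133 0.1089
0.534 1161 0.1086
0.544 1201 0.1087
0.554 1281 0.1083
0.564 542 0.0988
```

View pics/wrist10.png

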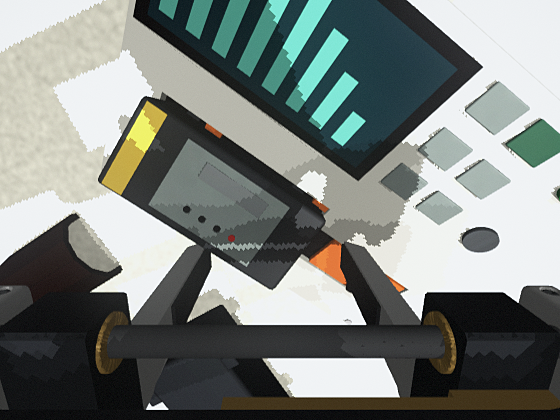

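```bash
python3 -m inch '[{"linear":[0.019,0.009,0],"twist":0.048,"gripper":0.87},{"linear":[0.039,0.02,0.005],"twist":0.098,"gripper":0.87},{"linear":[0.057,0.032,0.005],"twist":0.148,"gripper":0.87},{"linear":[0.076,0.044,0.01],"twist":0.198,"gripper":0.87},{"linear":[0.093,0.058,0.01],"twist":0.248,"gripper":0.87},{"linear":[0.11,0.072,0.01],"twist":0.298,"gripper":0.87},{"linear":[0.126,0.088,0.01],"twist":0.348,"gripper":0.87},{"linear":[0.141,0.104,0.01],"twist":0.398,"gripper":0.87},{"linear":[0.155,0.121,0.01],"twist":0.448,"gripper":0.87},{"linear":[0.155,0.121,0.01],"twist":0.448,"gripper":0.87}]'
python3 - <<'E'
from h import *
s=snap('wrist');save('wrist11',s['image']);W=cloud(s)
m=(abs(W[...,1]+.18)<.02)&(W[...,0]>.5)&(W[...,0]<.58)&(W[...,2]<.13)&(W[...,2]>.085);P=W[m]
for x in np.arange(.504,.57,.01):
        q=P[abs(P[:,0]-x)<.003]; print(x.round(3),len(q),np.median(q[:,2]).round(4) if len(q) else '')
E
```

```text
time: 12.65
tool_pos: [0.5408, -0.2419, 0.1193]
ee_rot: [-3.132, 0.003, 1.099]
wrist_force: [-9.5, -0.1, 2.6]
width: 0.0814
0.504 37 0.1089
0.514 774 0.1101
0.524 788 0.1097
0.534 793 0.1092
0.544 816 0.109
0.554 835 0.1085
0.564 290 0.1037
```

View pics/wrist11.png

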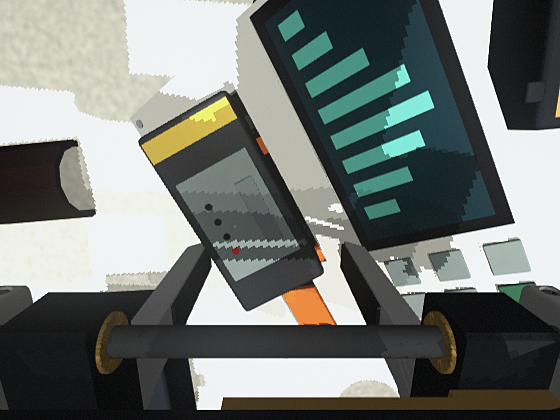

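Still level. The far finger at (355,250) has passed the pack's −y corner. I'll turn on a little and narrow the opening at the same time.

```bash
python3 -m inch '[{"linear":[0.013,0.017,0.005],"twist":0.05,"gripper":0.87},{"linear":[0.025,0.035,0.01],"twist":0.1,"gripper":0.87},{"linear":[0.036,0.054,0.01],"twist":0.15,"gripper":0.87},{"linear":[0.036,0.054,0.01],"twist":0.15,"gripper":0.87},{"linear":[0.022,0.058,0.01],"twist":0.15,"gripper":0.83},{"linear":[0.005,0.064,0.01],"twist":0.15,"gripper":0.79},{"linear":[0.003,0.066,0.01],"twist":0.15,"gripper":0.79},{"linear":[0.003,0.066,0.01],"twist":0.15,"gripper":0.79}]'
python3 - <<'E'
from h import *
s=snap('wrist');save('wrist12',s['image']);W=cloud(s)
m=(abs(W[...,1]+.18)<.02)&(W[...,0]>.5)&(W[...,0]<.58)&(W[...,2]<.13)&(W[...,2]>.085);P=W[m]
for x in np.arange(.504,.57,.01):
        q=P[abs(P[:,0]-x)<.003]; print(x.round(3),len(q),np.median(q[:,2]).round(4) if len(q) else '')
E
```

```text
time: 13.37
tool_pos: [0.5412, -0.2355, 0.1204]
ee_rot: [-3.133, 0.001, 1.254]
wrist_force: [-8.5, -0.7, 1.4]
width: 0.0745
0.504 21 0.1089
0.514 763 0.111
0.524 783 0.1104
0.534 789 0.1098
0.544 791 0.1093
0.554 803 0.1086
0.564 224 0.1062
```

View pics/wrist12.png

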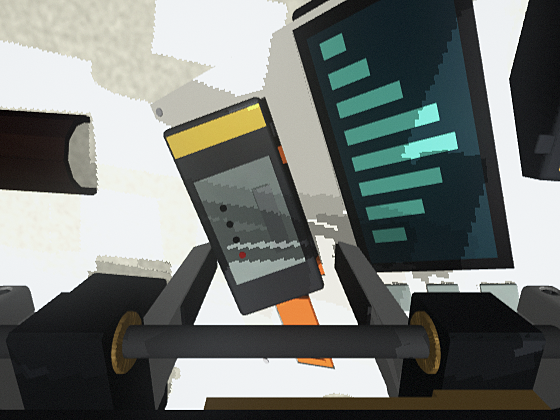

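```bash
python3 -m inch '[{"linear":[0.013,0.024,0],"twist":0.069,"gripper":0.79},{"linear":[0.024,0.049,0],"twist":0.136,"gripper":0.79},{"linear":[0.033,0.073,0],"twist":0.203,"gripper":0.79},{"linear":[0.041,0.099,0],"twist":0.27,"gripper":0.79},{"linear":[0.045,0.118,0],"twist":0.32,"gripper":0.79},{"linear":[0.045,0.118,0],"twist":0.32,"gripper":0.79}]'
python3 -m inch '[{"linear":[0,0.03,0],"twist":0,"gripper":0.79},{"linear":[-0.002,0.06,0],"twist":0,"gripper":0.79},{"linear":[-0.002,0.09,0],"twist":0,"gripper":0.79},{"linear":[-0.003,0.12,0],"twist":0,"gripper":0.79},{"linear":[-0.003,0.15,0],"twist":0,"gripper":0.79},{"linear":[-0.003,0.18,0],"twist":0,"gripper":0.79},{"linear":[-0.003,0.18,0],"twist":0,"gripper":0.79}]'
python3 - <<'E'
from h import *
s=snap('wrist');save('wrist13',s['image']);W=cloud(s)
m=(abs(W[...,1]+.16)<.02)&(W[...,0]>.5)&(W[...,0]<.58)&(W[...,2]<.13)&(W[...,2]>.085);P=W[m]
for x in np.arange(.504,.57,.01):
        q=P[abs(P[:,0]-x)<.003]; print(x.round(3),len(q),np.median(q[:,2]).round(4) if len(q) else '')
E
```

```text
time: 13.92
tool_pos: [0.545, -0.2236, 0.1202]
ee_rot: [-3.131, -0.002, 1.591]
wrist_force: [-11.3, -0.7, 2.2]
width: 0.0746
time: 14.5
tool_pos: [0.5449, -0.2087, 0.1209]
ee_rot: [-3.132, 0.005, 1.588]
wrist_force: [-11.1, -5.6, 1.9]
width: 0.074
0.504 27 0.109
0.514 766 0.111
0.524 743 0.1104
0.534 742 0.1096
0.544 741 0.109
0.554 740 0.1082
0.564 189 0.1055
```

View pics/wrist13.png

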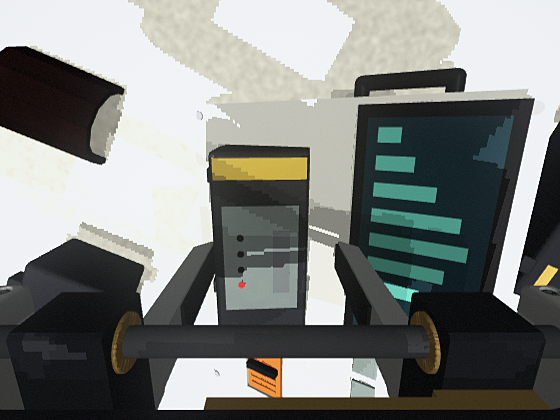

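The pack is straddled by both fingers at its middle and still level. I'll close on it while keeping the downhill finger in place.

```bash
python3 -m inch '[{"linear":[-0.02,0.02,0],"twist":0,"gripper":0.72},{"linear":[-0.05,0.02,0],"twist":0,"gripper":0.66},{"linear":[-0.07,0.02,0],"twist":0,"gripper":0.62},{"linear":[-0.08,0.02,0],"twist":0,"gripper":0.4},{"linear":[-0.08,0.02,0],"twist":0,"gripper":0.4},{"linear":[-0.08,0.02,0],"twist":0,"gripper":0.4},{"linear":[-0.08,0.02,0],"twist":0,"gripper":0.4}]'
python3 - <<'E'
from h import *
s=snap('wrist');save('wrist14',s['image']);W=cloud(s)
m=(abs(W[...,1]+.16)<.02)&(W[...,0]>.5)&(W[...,0]<.58)&(W[...,2]<.13)&(W[...,2]>.085);P=W[m]
for x in np.arange(.504,.57,.01):
        q=P[abs(P[:,0]-x)<.003]; print(x.round(3),len(q),np.median(q[:,2]).round(4) if len(q) else '')
E
```

```text
time: 15.13
tool_pos: [0.536, -0.2073, 0.121]
ee_rot: [-3.13, 0.005, 1.588]
wrist_force: [-12.5, -7.2, 4.1]
width: 0.0553
0.504 34 0.1085
0.514 751 0.1111
0.524 732 0.1104
0.534 744 0.1097
0.544 742 0.1089
0.554 740 0.1083
0.564 191 0.1058
```

View pics/wrist14.png

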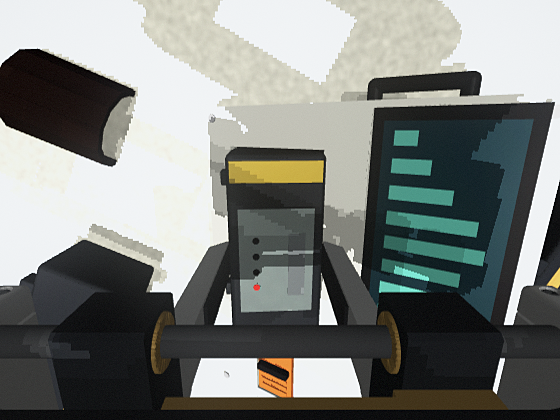

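Gripped at a width of 55.3 mm. I'll draw it out along the panel normal.

```bash
python3 -m inch '[{"linear":[-0.03,-0.01,0.02],"twist":0,"gripper":0.4},{"linear":[-0.06,-0.01,0.06],"twist":0,"gripper":0.4},{"linear":[-0.09,-0.01,0.11],"twist":0,"gripper":0.4},{"linear":[-0.12,-0.01,0.16],"twist":0,"gripper":0.4},{"linear":[-0.12,-0.01,0.16],"twist":0,"gripper":0.4}]'
python3 -m inch '[{"linear":[-0.04,0,0.06],"twist":0,"gripper":0.4},{"linear":[-0.08,0,0.13],"twist":0,"gripper":0.4},{"linear":[-0.12,0,0.2],"twist":0,"gripper":0.4},{"linear":[-0.12,0,0.3],"twist":0,"gripper":0.4},{"linear":[-0.12,0,0.4],"twist":0,"gripper":0.4},{"linear":[-0.12,0,0.4],"twist":0,"gripper":0.4}]'
python3 - <<'E'
from h import *
s=snap('wrist');save('wrist15',s['image']);W=cloud(s);s=snap('scene');save('scene15',s['image'])
E
```

```text
time: 15.6
tool_pos: [0.5293, -0.2045, 0.1391]
ee_rot: [3.139, -0.001, 1.589]
wrist_force: [-0.5, 0.5, -3.1]
width: 0.0557
time: 16.1
tool_pos: [0.5183, -0.2056, 0.1815]
ee_rot: [3.136, 0.003, 1.589]
wrist_force: [0.3, -0.8, -3.4]
width: 0.0556
```

View pics/wrist15.png

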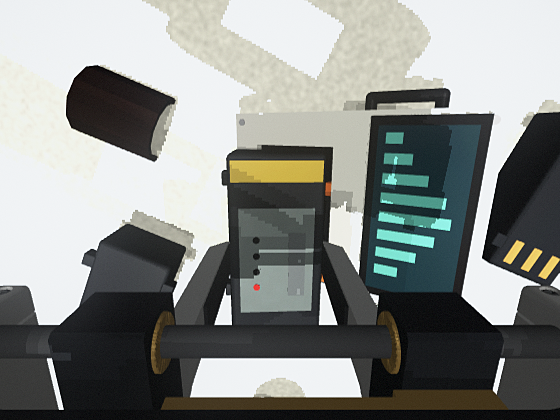

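View pics/scene15.png

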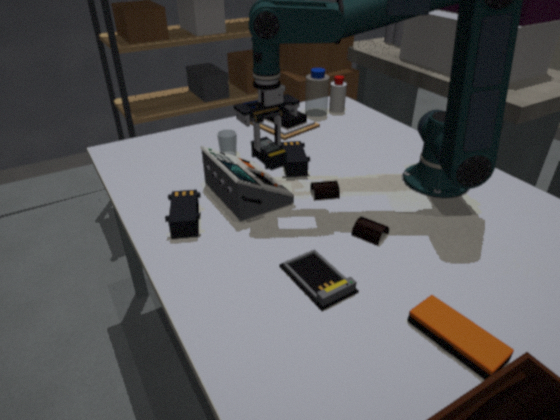

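The pack is out and held level, lookalikes untouched. Next I'll measure the dock from the first top picture and the present scene view.

Run:
```python
from h import *
s=snap('top');save('top15',s['image'])
for n,W,im in [('top',cloud(s),s['image'].astype(int))]:
    reg=(W[...,0]>.5)&(W[...,0]<.72)&(W[...,1]>.07)&(W[...,1]<.32)
    o=reg&(im.sum(-1)<330)
    print(n,'outer',cv2.minAreaRect((W[o][:,:2]*1000).astype(np.float32)),o.sum())
    wall=reg&(W[...,2]>.013)&(W[...,2]<.026); print('wall',cv2.minAreaRect((W[wall][:,:2]*1000).astype(np.float32)),np.median(W[wall][:,2]))
    fl=reg&(W[...,2]>.003)&(W[...,2]<.013)&(im.sum(-1)<250); print('floor',cv2.minAreaRect((W[fl][:,:2]*1000).astype(np.float32)),np.median(W[fl][:,2]),W[fl].mean(0))
    bk=reg&(W[...,2]>.027); print('block',cv2.minAreaRect((W[bk][:,:2]*1000).astype(np.float32)),np.median(W[bk][:,2]))
    g=fl&0==1
    g=reg&(im[...,0]>140)&(im[...,2]<im[...,0]*.7)&(W[...,2]<.02); print('gold',W[g].mean(0),g.sum())
```

```text
top outer ((607.8716430664062, 194.08035278320312), (109.59359741210938, 180.24305725097656), 1.8852300643920898) 1544
wall ((606.85595703125, 182.2200469970703), (99.00138092041016, 143.05052185058594), 3.2734053134918213) 0.018487678568089416
floor ((605.89208984375, 193.28131103515625), (105.52400970458984, 179.0011444091797), 1.6711828708648682) 0.008742166030285659 [0.60644677 0.18003617 0.00857634]
block ((605.2025146484375, 262.011962890625), (97.16743469238281, 23.834125518798828), 0.6427712440490723) 0.0348562645550734
gold [0.6027521  0.23068537 0.00993535] 28
```

```bash
python3 -m inch '[{"linear":[0,0.2,0.1],"twist":0,"gripper":0.4},{"linear":[0,0.45,0.1],"twist":0,"gripper":0.4},{"linear":[0,0.7,0.1],"twist":0,"gripper":0.4},{"linear":[0,1,0.1],"twist":0,"gripper":0.4}]'
python3 -m inch '[{"linear":[0.2,0.25,0],"twist":0,"gripper":0.4},{"linear":[0.45,0.5,0],"twist":0,"gripper":0.4},{"linear":[0.7,0.7,0],"twist":0,"gripper":0.4},{"linear":[0.86,0.9,0],"twist":0,"gripper":0.4},{"linear":[0.86,0.9,0],"twist":0,"gripper":0.4},{"linear":[0.86,0.9,0],"twist":0,"gripper":0.4},{"linear":[0.86,0.9,0],"twist":0,"gripper":0.4}]'
cat > dock.py <<'E'
from h import *
import sys
s=snap('wrist');save(sys.argv[1],s['image']);W=cloud(s);im=s['image'].astype(int)
o=robot.get_obs();print(o['tool_pos'],o['ee_rot'],o['width'],o['wrist_force'])
reg=(W[...,0]>.5)&(W[...,0]<.72)&(W[...,1]>.07)&(W[...,1]<.32)
for n,a,b in [('wall',.0145,.0215),('floor',.004,.0125),('block',.030,.040)]:
    m=reg&(W[...,2]>a)&(W[...,2]<b)
    if n=='floor': m&=im.sum(-1)<280
    if m.sum()>20: print(n,m.sum(),cv2.minAreaRect((W[m][:,:2]*1000).astype(np.float32)),np.median(W[m][:,2]).round(4))
np.savez('dock.npz',W=W,im=s['image'])
g=reg&(im[...,0]>130)&(im[...,2]<im[...,0]*.65)&(W[...,2]<.014)&(W[...,2]>.004)
if g.sum(): print('gold',W[g].mean(0).round(4),np.percentile(W[g],[2,98],axis=0).round(4).tolist(),g.sum())
E
python3 dock.py wrist16
```

```text
time: 16.58
tool_pos: [0.5165, -0.1047, 0.1869]
ee_rot: [-3.14, 0.0, 1.587]
wrist_force: [-0.5, -0.5, -4.8]
width: 0.0557
time: 17.17
tool_pos: [0.6022, -0.0152, 0.1867]
ee_rot: [-3.139, 0.0, 1.589]
wrist_force: [0.6, 0.1, -3.9]
width: 0.0557
[ 0.60214319 -0.01562344  0.187025  ] [-3.13997754e+00  3.40362802e-04  1.58836817e+00] 0.055474169996221415 [-0.73339838  0.09747031 -4.72885678]
wall 2051 ((606.0344848632812, 144.48719787597656), (98.18657684326172, 65.57172393798828), 1.6552889347076416) 0.0177
floor 7295 ((605.876953125, 141.81231689453125), (107.90506744384766, 77.42703247070312), 1.6241071224212646) 0.008
```

View pics/wrist16.png

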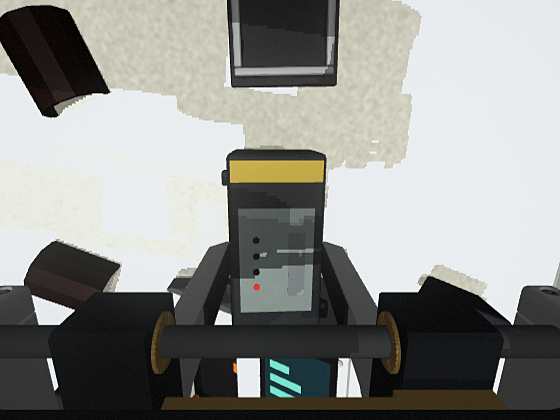

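Camera sees the dock's near end at (285,70); I'll go 60 mm closer to see the whole of it.

```bash
python3 -m inch '[{"linear":[0,0.3,0.4],"twist":0,"gripper":0.4},{"linear":[0.02,0.6,0.8],"twist":0,"gripper":0.4},{"linear":[0.02,0.6,0.8],"twist":0,"gripper":0.4},{"linear":[0.02,0.6,0.8],"twist":0,"gripper":0.4}]'
python3 dock.py wrist17
```

```text
time: 17.55
tool_pos: [0.6061, 0.0462, 0.2737]
ee_rot: [3.131, -0.001, 1.591]
wrist_force: [-0.1, -1.0, -2.7]
width: 0.0555
[0.60530378 0.04466566 0.2705466 ] [3.13608210e+00 8.90009519e-04 1.58924138e+00] 0.055600548911597644 [-0.48876302 -0.26814155 -3.55400336]
wall 2113 ((604.6302490234375, 182.32315063476562), (98.16963195800781, 141.05459594726562), 1.931018352508545) 0.0178
floor 8310 ((604.1101684570312, 187.73129272460938), (107.51575469970703, 168.56744384765625), 1.9233975410461426) 0.008
block 1037 ((601.788330078125, 256.87152099609375), (97.02300262451172, 11.778770446777344), 1.10533607006073) 0.0338
gold [0.6027 0.2304 0.0086] [[0.5844, 0.221, 0.0069], [0.6215, 0.2402, 0.0103]] 281
```

View pics/wrist17.png

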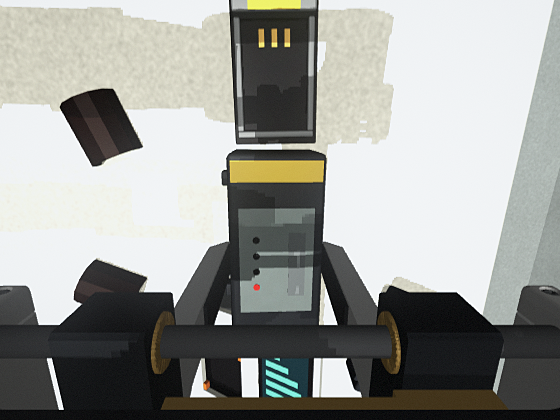

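Run:
```python
from h import *
s=snap('wrist');o=robot.get_obs();W=cloud(s);R=Ro.from_euler('xyz',o['ee_rot']).as_matrix();L=(W-o['tool_pos'])@R*1000
im=s['image'].astype(int)
print(o['tool_pos'],o['ee_rot'])
m=(abs(L[...,1])<30)&(L[...,2]<20)&(L[...,2]>0)&(L[...,0]>20)&(L[...,0]<90)
P=L[m];print(len(P),np.percentile(P,[1,50,99],axis=0).round(1).tolist())
A=np.c_[P[:,:2],np.ones(len(P))];r=np.ones(len(P),bool)
for _ in range(4):
    k=np.linalg.lstsq(A[r],P[r,2],rcond=None)[0];r=abs(A@k-P[:,2])<1.5
print('top plane in tool',k.round(3),r.sum(),P[r].max(0).round(1),P[r].min(0).round(1))
y=m&(im[...,0]>130)&(im[...,2]<im[...,0]*.6)&(L[...,0]>30); print('band',np.percentile(L[y],[1,99],axis=0).round(1).tolist())
```

```text
[0.60450961 0.04389113 0.26788769] [3.14079757e+00 1.16036899e-03 1.58812987e+00]
7820 [[20.5, -26.4, 7.3], [44.1, -0.0, 9.5], [65.4, 27.7, 14.0]]
top plane in tool [0.025 0.054 8.433] 7338 [65.1 28.2 12.9] [ 20.  -27.    6.6]
band [[49.6, -24.6, 7.4], [61.9, 26.3, 11.9]]
```

Pack centre is about 3 mm +y of the TCP, with a slight droop of 1–3°. The pocket centre is (.6045, .1855) with yaw about 1.5°. Moving over the dock, then down.

```bash
python3 -m inch '[{"linear":[0.015,0.3,0],"twist":0.008,"gripper":0.4},{"linear":[0.015,0.6,0],"twist":0.008,"gripper":0.4},{"linear":[0.015,0.9,-0.2],"twist":0.008,"gripper":0.4},{"linear":[0.015,1,-0.5],"twist":0.008,"gripper":0.4}]'
python3 -m inch '[{"linear":[0,0.3,-0.2],"twist":0,"gripper":0.4},{"linear":[0,0.39,-0.4],"twist":0,"gripper":0.4},{"linear":[0,0.39,-0.7],"twist":0,"gripper":0.4},{"linear":[0,0.39,-1],"twist":0,"gripper":0.4},{"linear":[0,0.39,-1],"twist":0,"gripper":0.4},{"linear":[0,0.39,-1],"twist":0,"gripper":0.4}]'
python3 dock.py wrist18
python3 - <<'E'
from h import *
s=snap('top');save('top18',cv2.resize(s['image'][150:260,170:290],None,fx=5,fy=5,interpolation=cv2.INTER_CUBIC))
s=snap('scene');save('scene18',cv2.resize(s['image'][200:330,240:400],None,fx=4.5,fy=4.5,interpolation=cv2.INTER_CUBIC))
E
```

```text
time: 17.98
tool_pos: [0.607, 0.1471, 0.2184]
ee_rot: [3.137, -0.003, 1.598]
wrist_force: [0.3, -0.2, -3.8]
width: 0.0554
time: 18.48
tool_pos: [0.6035, 0.1819, 0.1128]
ee_rot: [-3.132, 0.002, 1.596]
wrist_force: [-0.9, -0.5, -2.7]
width: 0.0556
[0.60560335 0.18245859 0.11628597] [-3.13830517e+00  1.02726013e-03  1.59568818e+00] 0.055744586555257575 [ 0.29184504 -1.23589797 -1.60793669]
wall 1722 ((604.4166259765625, 182.2264404296875), (98.16555786132812, 138.0690155029297), 1.7900971174240112) 0.0179
floor 2700 ((604.4384765625, 192.70501708984375), (107.52403259277344, 176.9182891845703), 1.88699471950531) 0.008
block 4384 ((601.720458984375, 264.1254577636719), (98.11744689941406, 24.004718780517578), 1.9331647157669067) 0.034
```

View pics/wrist18.png

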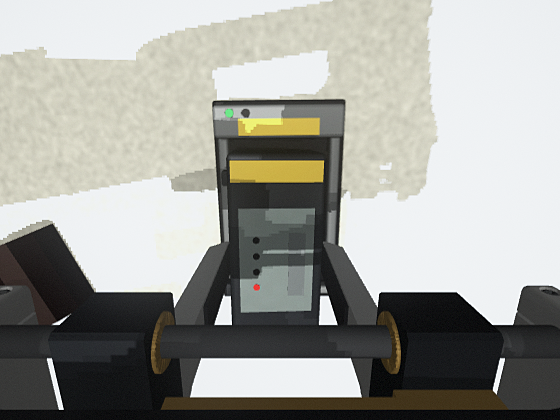

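View pics/scene18.png

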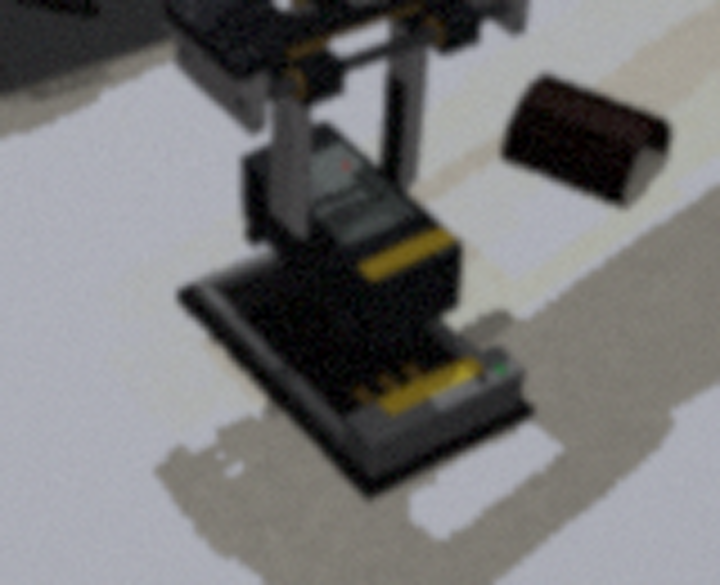

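Everything lines up: the pack's yellow end faces the dock's yellow block and the pack is centred over the pocket. Lowering.

```bash
python3 -m inch '[{"linear":[0,0,-0.15],"twist":0,"gripper":0.4},{"linear":[0,0,-0.28],"twist":0,"gripper":0.4},{"linear":[0,0,-0.38],"twist":0,"gripper":0.4},{"linear":[0,0,-0.43],"twist":0,"gripper":0.4},{"linear":[0,0,-0.43],"twist":0,"gripper":0.4}]'
python3 -m inch '[{"linear":[0,0,-0.02],"twist":0,"gripper":0.4},{"linear":[0,0,-0.04],"twist":0,"gripper":0.4},{"linear":[0,0,-0.04],"twist":0,"gripper":0.4}]'
python3 -m inch '[{"linear":[0,0,-0.02],"twist":0,"gripper":0.4},{"linear":[0,0,-0.03],"twist":0,"gripper":0.4},{"linear":[0,0,-0.03],"twist":0,"gripper":0.4}]'
```

```text
time: 19.05
tool_pos: [0.6052, 0.1837, 0.0728]
ee_rot: [-3.138, 0.001, 1.597]
wrist_force: [-0.0, -0.6, -3.8]
width: 0.0556
time: 19.3
tool_pos: [0.6066, 0.1841, 0.071]
ee_rot: [3.141, -0.0, 1.598]
wrist_force: [0.7, -0.4, -3.2]
width: 0.0558
time: 19.55
tool_pos: [0.6066, 0.184, 0.068]
ee_rot: [3.141, 0.0, 1.597]
wrist_force: [1.2, 0.3, -3.9]
width: 0.0559
```

```bash
python3 -m inch '[{"linear":[0,0,-0.01],"twist":0,"gripper":0.4},{"linear":[0,0,-0.02],"twist":0,"gripper":0.4},{"linear":[0,0,-0.02],"twist":0,"gripper":0.4}]'
python3 -m inch '[{"linear":[0,0,-0.01],"twist":0,"gripper":0.4},{"linear":[0,0,-0.015],"twist":0,"gripper":0.4},{"linear":[0,0,-0.015],"twist":0,"gripper":0.4}]'
python3 -m inch '[{"linear":[0,0,-0.01],"twist":0,"gripper":0.4},{"linear":[0,0,-0.01],"twist":0,"gripper":0.4},{"linear":[0,0,-0.01],"twist":0,"gripper":0.4}]'
```

```text
time: 19.8
tool_pos: [0.6067, 0.1836, 0.0672]
ee_rot: [3.14, 0.001, 1.597]
wrist_force: [-2.5, -2.8, 3.4]
width: 0.0559
time: 20.05
tool_pos: [0.6067, 0.1836, 0.0671]
ee_rot: [3.14, 0.001, 1.597]
wrist_force: [-4.7, -2.7, 8.0]
width: 0.0558
time: 20.3
tool_pos: [0.6067, 0.1836, 0.067]
ee_rot: [3.139, 0.001, 1.597]
wrist_force: [-6.6, -3.5, 11.5]
width: 0.0556
```

Run:
```python
from h import *
s=snap('wrist');save('wrist19',s['image']);o=robot.get_obs();W=cloud(s)
m=(abs(W[...,0]-.605)<.035)&(W[...,1]>.2)&(W[...,1]<.26)&(W[...,2]>.045)&(W[...,2]<.07);P=W[m];A=np.c_[P[:,:2],np.ones(len(P))];r=np.ones(len(P),bool)
for _ in range(5):
    k=np.linalg.lstsq(A[r],P[r,2],rcond=None)[0];r=abs(A@k-P[:,2])<1.2e-3
print(k[:2].round(3),P[r].min(0).round(4),P[r].max(0).round(4),[(k@[x,.19,1]).round(4) for x in (.577,.605,.633)])
# sides
for y in (.21,.23): 
    q=P[r&(abs(P[:,1]-y)<.004)]; print(y,q[:,0].min().round(4),q[:,0].max().round(4))
```

```text
[-0.054 -0.006] [0.5778 0.2    0.053 ] [0.633  0.2483 0.0583] [np.float64(0.0575), np.float64(0.056), np.float64(0.0545)]
0.21 0.5783 0.6329
0.23 0.5781 0.6327
```

View pics/wrist19.png

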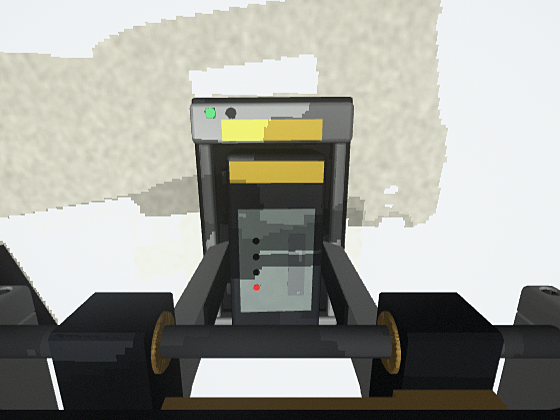

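The pack's +x lower edge rests on the pocket floor and its −x side is about 3 mm high, since it is held 3° over. A little more press to level it, then a gentle release.

```bash
python3 -m inch '[{"linear":[0,0,-0.01],"twist":0,"gripper":0.4},{"linear":[0,0,-0.02],"twist":0,"gripper":0.4},{"linear":[0,0,-0.02],"twist":0,"gripper":0.4}]'
python3 -m inch '[{"linear":[0,0,0],"twist":0,"gripper":0.6},{"linear":[0,0,0],"twist":0,"gripper":0.605},{"linear":[0,0,0],"twist":0,"gripper":0.61},{"linear":[0,0,0.01],"twist":0,"gripper":0.615},{"linear":[0,0,0.01],"twist":0,"gripper":0.62}]'
python3 - <<'E'
from h import *
s=snap('wrist');o=robot.get_obs();W=cloud(s)
m=(abs(W[...,0]-.605)<.035)&(W[...,1]>.2)&(W[...,1]<.26)&(W[...,2]>.045)&(W[...,2]<.07);P=W[m];A=np.c_[P[:,:2],np.ones(len(P))];r=np.ones(len(P),bool)
for _ in range(5):
    k=np.linalg.lstsq(A[r],P[r,2],rcond=None)[0];r=abs(A@k-P[:,2])<1.2e-3
print(k[:2].round(3),P[r].min(0).round(4),P[r].max(0).round(4),[(k@[x,.19,1]).round(4) for x in (.577,.605,.633)])
E
```

```text
time: 20.6
tool_pos: [0.6065, 0.1837, 0.0666]
ee_rot: [3.139, 0.001, 1.598]
wrist_force: [-9.7, -3.9, 17.4]
width: 0.0556
time: 21.02
tool_pos: [0.6064, 0.1842, 0.0618]
ee_rot: [-3.142, -0.0, 1.598]
wrist_force: [0.7, -0.0, -0.3]
width: 0.058
[-0.    -0.004] [0.5777 0.2    0.0529] [0.6332 0.2493 0.0555] [np.float64(0.0543), np.float64(0.0543), np.float64(0.0543)]
```

The pack lies flat: top at .0543 = floor .008 + 46 mm, zero tilt. I'll open and withdraw upward.

```bash
python3 -m inch '[{"linear":[0,0,0],"twist":0,"gripper":0.7},{"linear":[0,0,0],"twist":0,"gripper":0.78},{"linear":[0,0,0],"twist":0,"gripper":0.78},{"linear":[0,0,0],"twist":0,"gripper":0.78},{"linear":[0,0,0.1],"twist":0,"gripper":0.78},{"linear":[0,0,0.3],"twist":0,"gripper":0.78},{"linear":[0,0,0.6],"twist":0,"gripper":0.78},{"linear":[0,0,1],"twist":0,"gripper":0.78}]'
python3 -m inch '[{"linear":[-0.2,-0.2,0.3],"twist":0,"gripper":0.78},{"linear":[-0.4,-0.4,0.6],"twist":0,"gripper":0.78},{"linear":[-0.5,-0.6,1],"twist":0,"gripper":0.78},{"linear":[-0.5,-0.6,1],"twist":0,"gripper":0.78},{"linear":[-0.5,-0.6,1],"twist":0,"gripper":0.78}]'
python3 - <<'E'
from h import *
s=snap('wrist');save('wrist20',s['image'])
s=snap('scene');save('scene20',s['image']);s=snap('top');save('top20',s['image'])
W=cloud(s);d=np.load('top0.npz')['W']
for n,(u,v) in dict(sa=(236,267),sb=(310,274),case=(123,239),l1=(337,140),l2=(375,281)).items(): print(n,d[v,u].round(3),W[v,u].round(3))
W=cloud(snap('wrist'))
m=(abs(W[...,0]-.605)<.045)&(W[...,1]>.1)&(W[...,1]<.26)&(W[...,2]>.05)&(W[...,2]<.058);print(m.sum(),cv2.minAreaRect((W[m][:,:2]*1000).astype(np.float32)),np.median(W[m][:,2]))
c=s['image'][165:250,180:440]; save('crop20',cv2.resize(c,None,fx=3,fy=3,interpolation=cv2.INTER_CUBIC))
E
```

```text
time: 21.73
tool_pos: [0.6044, 0.1836, 0.1604]
ee_rot: [-3.135, 0.001, 1.597]
wrist_force: [0.5, -0.0, -1.1]
width: 0.0733
time: 22.15
tool_pos: [0.5575, 0.1233, 0.2677]
ee_rot: [3.132, -0.001, 1.596]
wrist_force: [0.5, -0.0, -0.4]
width: 0.0734
sa [0.387 0.115 0.044] [0.442 0.053 0.571]
sb [ 0.371 -0.119  0.04 ] [ 0.371 -0.119  0.039]
case [0.464 0.48  0.036] [0.464 0.481 0.034]
l1 [ 0.796 -0.192  0.064] [ 0.797 -0.192  0.062]
l2 [ 0.358 -0.32   0.059] [ 0.358 -0.32   0.06 ]
5092 ((606.333984375, 188.37718200683594), (56.26118469238281, 118.98200225830078), 1.2220103740692139) 0.054207970960999635
```

View pics/wrist20.png

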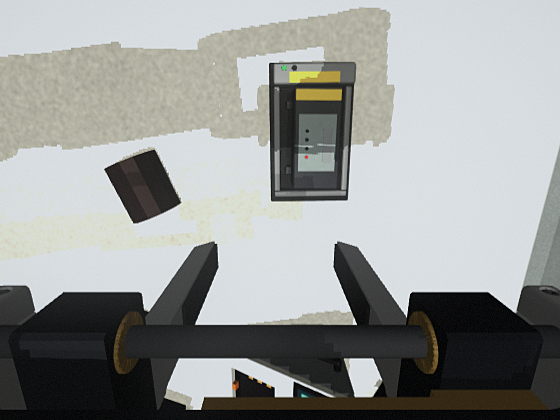

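View pics/top20.png

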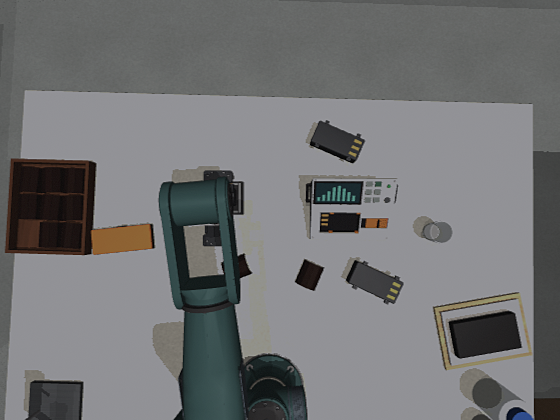

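View pics/crop20.png

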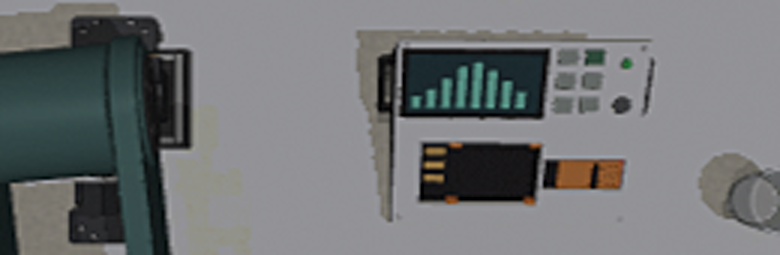

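The pack is flat in the pocket at (.606,.188), 56×119 mm seen, with its yellow band next to the dock's yellow block. The bay is empty with its contacts showing, the catch is open with no red, and the bystanders have not moved. Handing in.

```bash
python3 -c "
from bench import robot
print(robot.close_job())"
```

```text
the job is handed in; nothing more can be done
None
```

The battery pack is lying flat in the charging dock and I've handed the job in, at about 22 s of the 56 s allowed.

**How it was done**
- **Catch:** I pushed the orange catch by its ridge across the detent. It snapped open and stayed open after I let go.
- **Pack:** The tool can't tilt, so I lifted the pack's downhill edge by friction with one finger until it was level. I then swung the other finger round its −y end, gripped it across the 56 mm and drew it out.
- **Dock:** I lowered it until it touched the pocket floor, eased the grip and withdrew.

**Last checks**
- **Pack position:** It is released, with its top level at z = 0.054 m (8 mm floor plus 46 mm). Its yellow end is at the dock's yellow block.
- **Centring:** Its centre is about 2–3 mm off the pocket centre I measured, within the 6 mm of play.
- **Catch:** Still open, with no red showing.
- **Bystanders:** Depth readings for one half-tube, the gauge case and both spare packs match the start to within about 2 mm. The other half-tube was mostly hidden by the arm in the last top view. The wrist view shows it standing where it was, but I did not measure it again. I checked the beaker by eye only.

**Not ideal:** The pack was held about 3° over when it touched down, so one edge settled 3–4 mm as I eased the grip. An extra press just before that (17 N at the wrist) did not level it. My first lift had too little overlap, so I let the pack settle back in the bay and started again.

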